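# Fill and stack the parts bins

### The job

Pick up the metal scoop and tip all its steel spacers into the filling bin (the bin farthest to the right; if an empty bin is nested in it, first take that out and nest it on the other empties or set it on the bench), and set the empty scoop down upright on the bench. Then stack all the empty bins, one by one, squarely on the filling bin, each facing the opposite way to the bin just below it, so that it stands on the ledges and does not nest. Last of all, slide the cover in its raised channel until its narrow tab hangs out past the end, let it lie there a moment, then take it by the tab and lay it flat and square on the top bin so that it covers the opening; leave the solder spool and the small roll of tape alone.

Things in the scene. Friction and masses are not known exactly. Their poses are not given: they have to be found in the camera images.
- base_bin: filling bin: loose grey stack-nest bin, 110 (x) x 68 (y) x 50 mm, 0.3 kg; origin centre of the underside, z up. Rim 110 x 68 mm outside with upright 3.5 mm walls from 22 to 50 mm height (inside 103 x 61), on a narrower foot 97 x 41 mm; inner floor 9 mm up. Front (-x) wall dips to 32 mm in the middle and has a blank paper label. Grip bins across the 68 mm at the rim
- bin_a: empty bin, same shape and frame as base_bin, loose, 0.1 kg; faces about as base_bin at the start. bin_a stands on the bench nearer the laptop. Inside every rim are four ledges, tops at 44 mm, at x = -36 and +13 mm on both long walls, 12 mm long, 8 mm wide; outside every foot four ribs at x = +36 and -13 mm, 55 mm over all
- bin_b: empty bin, same as bin_a, starts nested in bin_a or is absent (None). On a bin that faces the other way (half a turn) its ribs stand on the ledges: underside 44 mm above the other's, centres in line, 3 mm play each way. Facing the same way it sinks in to 28 mm (nested, wrong), its upper 28 mm still free
- bin_c: empty bin, same as bin_a; starts nested in base_bin or is absent (None)
- scoop: aluminium scoop, loose, 0.12 kg; origin centre of its floor's underside, z up. 66 mm wide (y), floor 3 mm, x -33 to +33 mm, sides and back 28 mm high; front (-x) ramp spout rises 23 degrees to x = -66, z = 17 mm. Pieces slide out over it when tipped nose down 70 degrees or more. Black grip fin at the back, 30 (x) x 10 (y) mm, centred at x = +36, y = 0, z 26 to 72 mm: pinch its 10 mm
- spacer_1: steel spacer, a round disc 16 mm across, 10 mm high, 15 g; origin centre of one flat face. In the scoop at the start. Four to eight are there, the rest absent (None)
- spacer_2: steel spacer, a round disc 16 mm across, 10 mm high, 15 g; origin centre of one flat face. In the scoop at the start. Four to eight are there, the rest absent (None)
- spacer_3: steel spacer, a round disc 16 mm across, 10 mm high, 15 g; origin centre of one flat face. In the scoop at the start. Four to eight are there, the rest absent (None)
- spacer_4: steel spacer, a round disc 16 mm across, 10 mm high, 15 g; origin centre of one flat face. In the scoop at the start. Four to eight are there, the rest absent (None)
- spacer_5: steel spacer, a round disc 16 mm across, 10 mm high, 15 g; origin centre of one flat face. In the scoop at the start. Four to eight are there, the rest absent (None)
- spacer_6: steel spacer, a round disc 16 mm across, 10 mm high, 15 g; origin centre of one flat face. In the scoop at the start. Four to eight are there, the rest absent (None)
- spacer_7: steel spacer, a round disc 16 mm across, 10 mm high, 15 g; origin centre of one flat face. In the scoop at the start. Four to eight are there, the rest absent (None)
- spacer_8: steel spacer, a round disc 16 mm across, 10 mm high, 15 g; origin centre of one flat face. In the scoop at the start. Four to eight are there, the rest absent (None)
- tray: raised channel for the cover, fixed, 190 (x) x 106 mm; origin centre of its footprint at bench height. The cover lies on its top face at z = 50 mm between side fences 90 mm apart, 10 mm higher than that face; both ends (x = -95, +95 mm) are open, the -x end faces the robot. Plate 6 mm thick, on feet at x = -55 and +75 mm, 44 mm high
- cover: loose cover, 60 g: black panel 120 (x) x 76 (y) x 6 mm with an aluminium tab 34 mm wide, 3 mm thick, flush with the underside, out to x = -100 mm; origin centre of the panel's underside, z up. Push its rear edge (x = +60) with closed fingertips. On the top bin it lies on the rim, underside 50 mm above that bin's, x along the bin's x; the tab may point either way
- tab (a point): middle of the cover's tab, 80 mm from the panel's centre along the cover's -x, 1.5 mm above the underside. It hangs out when this point is over 13 mm beyond the end of the channel with the cover still lying flat on it; then 33 mm of tab is free to pinch across its 34 mm from above
- solder_spool: bystander: spool of solder, 56 mm round, 39 mm high; origin centre of its underside; leave it alone. Obstacles here: cabinets from world x = 0.70 m on, 370 mm high, with cans on top; laptop screen leaning at x 0.35 to 0.44, y -0.20 to 0.17, 240 mm high; job sheet at x 0.30 to 0.36, y below -0.36, 200 mm high; on the left a shelf at x above 0.62, z = 0.52 m
- tape_small: bystander: small black roll of tape, 55 mm round, 19 mm high; origin centre of its underside; leave it alone

How it is judged:
On the way, in this order (a step that is already met when the one before it is completed fails the run):
1. the scoop is tipped nose down above the filling bin (angle between scoop's own z axis and vertical above 0.9 rad and horizontal distance between scoop and base_bin below 0.16 m and height (world z) of scoop above 0.05 m), for 0.2 s.
2. all spacers lie in the filling bin and the scoop stands upright on the bench (x of spacer_1 in the frame of base_bin between -0.052 and 0.052 m and y of spacer_1 in the frame of base_bin between -0.031 and 0.031 m and z of spacer_1 in the frame of base_bin between 0 and 0.043 m and x of spacer_2 in the frame of base_bin between -0.052 and 0.052 m and y of spacer_2 in the frame of base_bin between -0.031 and 0.031 m and z of spacer_2 in the frame of base_bin between 0 and 0.043 m and x of spacer_3 in the frame of base_bin between -0.052 and 0.052 m and y of spacer_3 in the frame of base_bin between -0.031 and 0.031 m and z of spacer_3 in the frame of base_bin between 0 and 0.043 m and x of spacer_4 in the frame of base_bin between -0.052 and 0.052 m and y of spacer_4 in the frame of base_bin between -0.031 and 0.031 m and z of spacer_4 in the frame of base_bin between 0 and 0.043 m and x of spacer_5 in the frame of base_bin between -0.052 and 0.052 m and y of spacer_5 in the frame of base_bin between -0.031 and 0.031 m and z of spacer_5 in the frame of base_bin between 0 and 0.043 m and x of spacer_6 in the frame of base_bin between -0.052 and 0.052 m and y of spacer_6 in the frame of base_bin between -0.031 and 0.031 m and z of spacer_6 in the frame of base_bin between 0 and 0.043 m and x of spacer_7 in the frame of base_bin between -0.052 and 0.052 m and y of spacer_7 in the frame of base_bin between -0.031 and 0.031 m and z of spacer_7 in the frame of base_bin between 0 and 0.043 m and x of spacer_8 in the frame of base_bin between -0.052 and 0.052 m and y of spacer_8 in the frame of base_bin between -0.031 and 0.031 m and z of spacer_8 in the frame of base_bin between 0 and 0.043 m and angle between scoop's own z axis and vertical below 0.1 rad and height (world z) of scoop between -0.004 and 0.008 m), for 0.2 s.
3. all empty bins stand on ledges on the filling bin (horizontal distance between each of bin_a, bin_b, bin_c and base_bin below 0.014 m and angle between each of bin_a, bin_b, bin_c's own z axis and vertical below 0.06 rad and angle between the x axis of each of bin_a, bin_b, bin_c and the x axis of base_bin, either way round below 0.12 rad and (z of bin_a in the frame of base_bin between 0.039 and 0.05 m or z of bin_a in the frame of base_bin between 0.083 and 0.094 m or z of bin_a in the frame of base_bin between 0.127 and 0.138 m) and (z of bin_b in the frame of base_bin between 0.039 and 0.05 m or z of bin_b in the frame of base_bin between 0.083 and 0.094 m or z of bin_b in the frame of base_bin between 0.127 and 0.138 m) and (z of bin_c in the frame of base_bin between 0.039 and 0.05 m or z of bin_c in the frame of base_bin between 0.083 and 0.094 m or z of bin_c in the frame of base_bin between 0.127 and 0.138 m)), for 0.2 s.
4. the cover lies on the channel with its tab hanging out past the end (z of cover in the frame of tray between 0.045 and 0.056 m and y of cover in the frame of tray between -0.02 and 0.02 m and (x of tab in the frame of tray below -0.108 m or x of tab in the frame of tray above 0.108 m) and linear speed of cover below 0.02 m/s), for 0.1 s.
At the end, for the whole second after the job is handed in: Spacers all in the filling bin; every empty stands level on the ledges below it (44 mm steps), within 14 mm and 7 degrees of the filling bin; cover flat on the top bin within 14 mm lengthwise, 11 mm sideways, 7 degrees; scoop upright on the bench; all at rest (all of step 2 and all of step 3 and x of cover in the frame of base_bin between -0.014 and 0.014 m and y of cover in the frame of base_bin between -0.011 and 0.011 m and angle between each of cover, base_bin's own z axis and vertical below 0.06 rad and angle between the x axis of cover and the x axis of base_bin, either way round below 0.12 rad and (z of cover in the frame of base_bin between 0.089 and 0.101 m or z of cover in the frame of base_bin between 0.133 and 0.145 m or z of cover in the frame of base_bin between 0.177 and 0.189 m) and z of cover in the frame of bin_a above 0.044 m and z of cover in the frame of bin_b above 0.044 m and z of cover in the frame of bin_c above 0.044 m and height (world z) of base_bin between -0.004 and 0.008 m and linear speed of each of bin_a, bin_b, bin_c, base_bin, cover, scoop below 0.02 m/s); the robot touches nothing.
It fails at once if the solder spool or the small tape roll is moved more than 40 mm (distance of any of solder_spool, tape_small from where it was at the start of the episode above 0.04 m).
Of spacer_1, spacer_2, spacer_3, spacer_4, spacer_5, spacer_6, spacer_7, spacer_8 only 4 to 8 are there at a start; the rules pass over those that are not, and their reading is None.
Of bin_b, bin_c only 1 to 2 are there at a start; the rules pass over those that are not, and their reading is None.
At some moment in a run one of bin_a, scoop may be knocked a few centimetres aside while the robot is not near it.
It also fails if it takes over 210 s, if anything falls off the work surface, if the arm or the gripper's body presses on something with over 40 N, if the wrist force passes 120 N, or if a joint passes its speed limit or range.

### The arm

A 7-joint arm with a two-finger parallel gripper is mounted at the origin on a cart in front of the work surface, level with it; the furniture and walls round the work are solid. World frame = base frame: x ahead of the robot, y to its left, z up, the work surface at z = 0. Lengths are in m, angles in rad, forces in N, time in s.
With the tool pointing down it reaches from about 0.425 to 0.925 m from the base axis. Payload 6.8 kg.
Tool frame: the origin (TCP) lies at the very end of the fingers, on their centre line; the grasp point (between the pads) lies 19 mm behind it; x points along the fingers, z is the direction in which the jaws open and shut, and the axes are right-handed (so a half turn about x gives the same grasp; the last joint's range is limited). The gripper opens to 85 mm and grips with 20 to 120 N. Pads are 22 mm wide; open, the fingers measure 114 mm over their backs; the gripper's body (76 mm by 85 mm) begins 54 mm behind the grasp point. The pads swing forward as they close: fully open they stand 13 mm farther back than shut.
Start: joints at [1.215, 0.477, 0.022, 1.555, -0.011, 1.109, -0.083], TCP at [0.166, -0.654, 0.193] pointing down, gripper open.
Joint ranges: [-2.96, 2.96], [-0.34, 2.1], [-1.41, 1.46], [0.24, 2.44], [-1.37, 4.51], [0.17, 1.92], [-2.96, 2.96]. Speed limits (rad/s): [2.39, 2.39, 3.14, 3.14, 3.14, 3.14, 3.14].

### API

Orientations are given as a rotation vector (axis times angle).
In Python, from workcell import telemetry, capture, job_done gives the robot as it stands. The module is installed in compiled form; this text tells all that it offers.
- The arm moves only by the shell command python3 -m handwheel 'ROWS' [FORCE]. ROWS is text: rows parted by semicolons, each of 7 numbers parted by spaces: the gripper command: -1 is shut, 1 is fully open, values between are in proportion, then the shift along the tool's x, y, z in m, then the turn, a rotation vector about the tool's x, y, z in degrees. In form: grip tx ty tz wx wy wz; .... A call has exactly 10 rows; each row is the pose to reach, as a shift and turn from the pose measured when the call began, along the tool's axes at that moment; what a row does not reach only later rows make up. A row lasts 1/8 s, in which the tool goes at most 62.5 mm and 10.7 degrees, less where a joint would pass 70% of its speed; a pose out of reach is approached as far as the arm can. A call with a gripper value outside its range is refused whole. The fingers move at their own pace and stop on an object; FORCE is the grip in N (left out, the last holds). Time passes only in rows, so rows that repeat a pose let the fingers close, or fill a call up. It gives the time, the measured TCP pose, the force and the opening at its end, in the units of the state.
- telemetry.sense(): the state, without advancing time (a new reading comes with each control period).
- capture(name): name is "scene" or "top" or "wrist"; returns a dict with "color" (384x512x3 uint8, red, green, blue), "z_map" (384x512 float32, m along the optical axis (not along the pixel's ray), 0 where there is no reading), "fx", "fy", "cx", "cy" (pixels), "rvec" (rotation vector, rad) and "tvec" (3), from world to camera coordinates, as OpenCV has them; the wrist camera has in their place "tool_from_camera" (4x4, takes a point from camera to tool coordinates, whose origin is the TCP and whose axes are the tool frame's). Camera axes: x right, y down, z forward; pixel columns grow to the right and rows downward; lengths in m; the calibration is good to about 2 mm. A picture is of the moment at which its call begins: read the wrist's pose just before it.
- job_done(): hands the job in, once; it reports no verdict.
The state is a dict: "time": time; "joint_positions": joint angles; "joint_velocities": joint speeds; "joint_efforts": joint torques, N m; "position": TCP position; "eef_rot": TCP orientation; "ft_force": force on the tool from outside, world axes, zero at the start; "wrist_torque": the same for the moment, N m; "opening": finger opening in m.
Only numpy, scipy, OpenCV 4.12 (cv2) and the standard library are available. Lean on these libraries where they do the work, as an engineer would, in place of code of your own. Each camera call takes 0.05 s, during which the arm holds its last target. There are 200 camera calls.

## Working session

There is one attempt and no reset: what is moved stays moved. The work goes in short steps, Python scripts to look and compute and a shell command to move; the robot and the scene stay as the last step left them, time stands still between calls to the robot, and variables do not carry over. Pictures are saved under pics/ and viewed, about 12 in all and at most 16, crops included, and the job is handed in when it is done.

```bash
mkdir -p pics
cat > h.py <<'E'
import numpy as np, cv2
from scipy.spatial.transform import Rotation as R
from workcell import telemetry, capture, job_done
def world(c, s=None):
    z=c["z_map"]; v,u=np.mgrid[:384,:512]
    p=np.stack([(u-c["cx"])*z/c["fx"],(v-c["cy"])*z/c["fy"],z],-1)
    if "rvec" in c:
        M=R.from_rotvec(np.ravel(c["rvec"])).as_matrix(); w=(p-np.ravel(c["tvec"]))@M
    else:
        T=np.array(c["tool_from_camera"]); w=p@T[:3,:3].T+T[:3,3]
        w=w@R.from_rotvec(s["eef_rot"]).as_matrix().T+np.array(s["position"])
    w[z==0]=np.nan
    return w
def look(name,fn=None,crop=None,k=1.5):
    s=telemetry.sense(); c=capture(name); w=world(c,s)
    if fn:
        im=c["color"][:,:,::-1]
        if crop: im=im[crop[1]:crop[3],crop[0]:crop[2]]
        cv2.imwrite("pics/"+fn,cv2.resize(im,None,fx=k,fy=k))
    return c,w,s
def st():
    s=telemetry.sense(); M=R.from_rotvec(s["eef_rot"]).as_matrix()
    print("t",round(s["time"],2),"p",np.round(s["position"],4),"q",np.round(s["joint_positions"],2),"F",np.round(s["ft_force"],1),"op",round(s["opening"],4)); print(np.round(M,3)); return s,M
E
python3 - <<'E'
from h import *
st()
c,w,s=look("top","top1.png"); np.save("top.npy",w)
c,w,s=look("scene","scene1.png"); np.save("scene.npy",w)
E
```

```text
t 0.0 p [ 0.1654 -0.6537  0.1924] q [ 1.21  0.48  0.02  1.56 -0.01  1.11 -0.08] F [ 0.2  0.2 -0.6] op 0.0855
[[-0.001  0.969  0.245]
 [ 0.002  0.245 -0.969]
 [-1.    -0.    -0.002]]
```

View pics/top1.png

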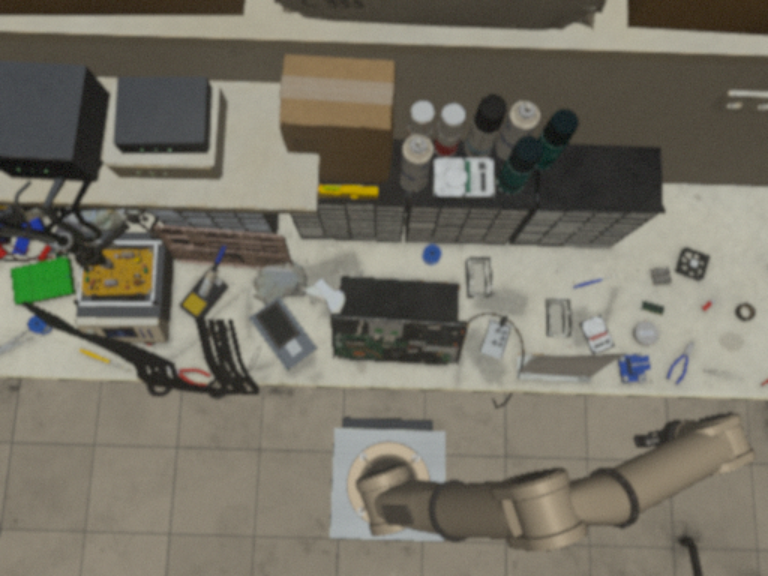

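View pics/scene1.png

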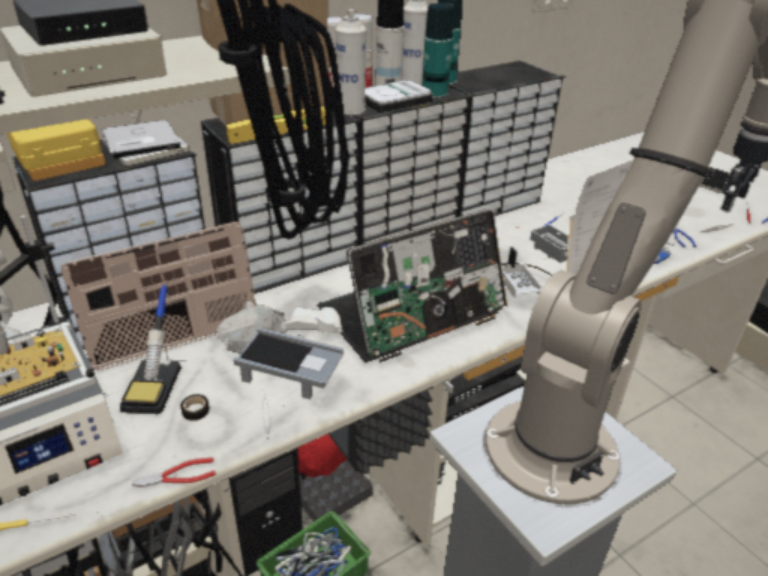

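Run:
```python
from h import *
c,w,s=look("top","top2.png",(160,150,460,270),2.6)
for n,(u,v) in dict(cover=(283//1.5,332//1.5),binL=(478/1.5,277/1.5),binR=(558/1.5,317/1.5)).items(): print(n,np.round(w[int(v),int(u)],3))
```

```text
cover [0.414 0.313 0.063]
binL [ 0.597 -0.244  0.036]
binR [ 0.489 -0.488  0.005]
```

View pics/top2.png

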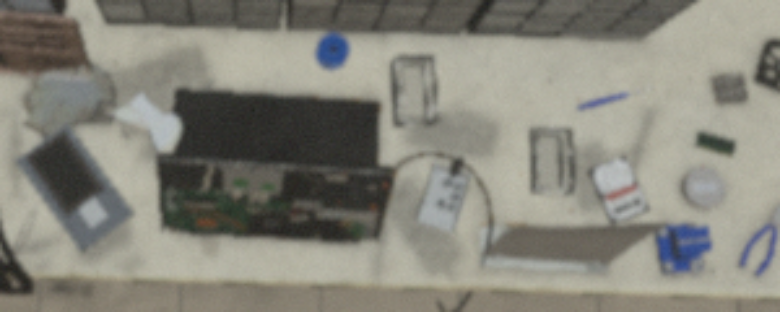

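```bash
cat >> h.py <<'E'
def rect(w,ctr,rad,z0,z1):
    p=w.reshape(-1,3); p=p[np.isfinite(p[:,0])]
    m=(np.hypot(p[:,0]-ctr[0],p[:,1]-ctr[1])<rad)&(p[:,2]>z0)&(p[:,2]<z1)
    q=p[m]; r=cv2.minAreaRect((q[:,:2]*1000).astype(np.float32))
    (cx,cy),(a,b),t=r
    if a<b: a,b,t=b,a,t-90
    t=(t+90)%180-90
    print("n",m.sum(),"c",np.round([cx,cy],1),"size",np.round([a,b],1),"long-axis deg",round(t,1),"z",np.round(np.percentile(q[:,2],[5,50,95]),3)); return q
E
python3 - <<'E'
from h import *
w=np.load("top.npy")
rect(w,(.597,-.244),.09,.045,.1)
rect(w,(.489,-.488),.085,.035,.065)
print(np.round(w[225,329],3),np.round(w[int(150+165/2.6),int(160+458/2.6)],3))
c0=w[225,329]
q=rect(w,c0,.09,.014,.035); q=rect(w,c0,.12,.035,.09); print(q.mean(0))
rect(w,w[222,189],.13,.053,.075)
rect(w,w[222,189],.2,.045,.075)
print('spool',w[int(150+50/2.6),int(160+332/2.6)])
E
```

```text
n 272 c [ 588.7 -245. ] size [111.3  70.2] long-axis deg 3.6 z [0.047 0.058 0.081]
n 128 c [ 481.1 -478.8] size [109.7  70.9] long-axis deg 1.1 z [0.035 0.045 0.055]
[ 0.421 -0.297  0.004] [ 0.466 -0.316  0.066]
n 159 c [ 425.1 -300.5] size [175.3 123.1] long-axis deg 68.0 z [0.015 0.02  0.031]
n 52 c [ 437.2 -329. ] size [235.1  33.6] long-axis deg 26.5 z [0.036 0.065 0.082]
[ 0.4447602  -0.32001102  0.06070587]
n 760 c [437.9 304.4] size [220.7 152. ] long-axis deg 38.5 z [0.053 0.058 0.065]
n 1619 c [447.4 285.7] size [330.7 209.7] long-axis deg 30.4 z [0.046 0.055 0.065]
spool [ 0.66636426 -0.10816361  0.01242412]
```

```bash
cat >> h.py <<'E'
def rel(p,yaw=None):
    "shift in tool axes to world p; yaw = desired world angle(deg) of the tool z axis (mod 180), tool down"
    s=telemetry.sense(); M=R.from_rotvec(s["eef_rot"]).as_matrix()
    d=M.T@(np.array(p)-s["position"]); print("shift",np.round(d,4),end=" ")
    if yaw is not None:
        cur=np.degrees(np.arctan2(M[1,2],M[0,2])); a=(yaw-cur+90)%180-90; print("yaw now",round(cur,1),"wx",round(-a,1),"q7",round(s["joint_positions"][6],2),end="")
    print()
E
python3 -m handwheel '1 -0.06 0 0 0 0 0; 1 -0.12 0 0 0 0 0; 1 -0.18 0.01 -0.006 0 0 0; 1 -0.2 0.06 -0.036 0 0 0; 1 -0.2 0.11 -0.066 0 0 0; 1 -0.2 0.16 -0.096 0 0 0; 1 -0.2 0.21 -0.126 0 0 0; 1 -0.2 0.26 -0.156 0 0 0; 1 -0.2 0.31 -0.185 0 0 0; 1 -0.2 0.358 -0.213 0 0 0'
python3 - <<'E'
from h import *
st()
c,w,s=look("wrist","w1.png"); np.save("w1.npy",w)
E
```

```text
time: 1.4
position: [0.4613, -0.3582, 0.3928]
eef_rot: [1.025, 1.318, -1.024]
ft_force: [0.5, -0.1, -0.4]
opening: 0.0858
t 1.4 p [ 0.4613 -0.3582  0.3928] q [ 0.7   0.22 -0.18  1.48  0.04  1.45 -0.8 ] F [ 0.5 -0.1 -0.4] op 0.0858
[[-0.001  0.969  0.245]
 [ 0.001  0.245 -0.969]
 [-1.    -0.    -0.002]]
```

View pics/w1.png

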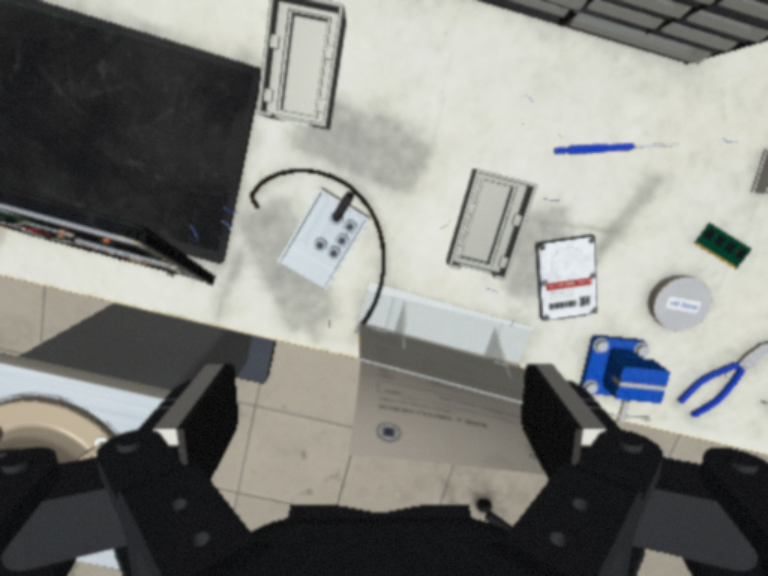

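```bash
cat > fit.py <<'E'
from h import *
from scipy.optimize import minimize
def fitrect(w,ctr,rad,z0,z1,L,W,th0,trim=.004):
    "fit outline of known rectangle LxW: minimise signed violation + tightness via rect edges"
    p=w.reshape(-1,3); p=p[np.isfinite(p[:,0])]
    m=(np.hypot(p[:,0]-ctr[0],p[:,1]-ctr[1])<rad)&(p[:,2]>z0)&(p[:,2]<z1); q=p[m]
    def cost(v):
        c,s=np.cos(v[2]),np.sin(v[2]); d=q[:,:2]-v[:2]; a=abs(d@[c,s])-L/2; b=abs(d@[-s,c])-W/2
        e=np.maximum(a,b)+.0017   # middle of 3.5 mm wall
        return np.minimum(abs(e),.008).mean()
    best=min((minimize(cost,[ctr[0]+dx,ctr[1]+dy,np.radians(th0+dt)],method="Nelder-Mead",options=dict(initial_simplex=None,xatol=1e-5,fatol=1e-7)) for dx in(-.006,.006) for dy in(-.006,.006) for dt in(-5,5)),key=lambda r:r.fun)
    v=best.x; c,s=np.cos(v[2]),np.sin(v[2]); d=q[:,:2]-v[:2]
    print("n",len(q),"c",np.round(v[:2]*1000,1),"deg",round(np.degrees(v[2]),1),"res mm",round(best.fun*1000,2),"z",np.round(np.median(q[:,2]),4))
    return v
def ends(w,v,L=.110,z0=None):
    p=w.reshape(-1,3); p=p[np.isfinite(p[:,0])]; c,s=np.cos(v[2]),np.sin(v[2]); d=p[:,:2]-v[:2]; x=d@[c,s]; y=d@[-s,c]
    for sg in(-1,1):
        m=(abs(sg*x-L/2+.002)<.002)&(abs(y)<.015); print("end",sg,"n",m.sum(),"max z",np.round(np.percentile(p[m,2],[50,90]),3) if m.sum() else None)
    m=(abs(x)<.03)&(abs(y)<.015); print("floor z",np.round(np.median(p[m,2]),4))
E
python3 - <<'E'
from fit import *
w=np.load("w1.npy")
print("A",w[int(65/1.5),int(300/1.5)],"base",w[int(222/1.5),int(490/1.5)],"scoop",w[int(235/1.5),int(325/1.5)],"fin",w[int(207/1.5),int(343/1.5)])
v=fitrect(w,w[148,326][:2],.085,.040,.056,.11,.068,0); ends(w,v)
v=fitrect(w,w[43,200][:2],.085,.068,.084,.11,.068,0); ends(w,v)
fin=w[int(207/1.5),int(343/1.5)]
q=rect(w,fin,.03,.05,.08); 
q=rect(w,w[156,216],.055,.012,.045)
for uv in((355,193),(335,222),(375,240),(380,290)): print(np.round(w[int(uv[1]/1.5),int(uv[0]/1.5)],3))
E
```

```text
A [ 0.59196275 -0.24165026  0.03586341] base [ 0.48235505 -0.48782044  0.00613024] scoop [ 0.41969825 -0.30105621  0.00274816] fin [ 0.46507514 -0.31818209  0.07209517]
n 713 c [ 482.8 -478.9] deg 0.3 res mm 1.84 z 0.0488
end -1 n 52 max z [0.031 0.033]
end 1 n 49 max z [0.05  0.051]
floor z 0.0091
n 898 c [ 589.8 -247.9] deg 3.7 res mm 2.06 z 0.0764
end -1 n 69 max z [0.059 0.061]
end 1 n 128 max z [0.062 0.077]
floor z 0.037
n 121 c [ 464.9 -317.3] size [29.5  9.6] long-axis deg -17.7 z [0.069 0.071 0.073]
n 747 c [ 415.9 -301.6] size [102.6  66. ] long-axis deg -17.8 z [0.012 0.015 0.029]
[ 0.478 -0.325  0.021]
[ 0.439 -0.311  0.013]
[ 0.427 -0.362  0.   ]
[ 0.374 -0.381  0.02 ]
```

Run:
```python
from h import *
rel((.4828,-.4789,.13),90.3); rel((.4828,-.4789,.022),90.3)
w=np.load("w1.npy")
for n,u,v in(("hdd",567,237),("hdd2",545,240),("driver",560,150),("driver2",630,147),("stain",520,100)): print(n,np.round(w[int(v/1.5),int(u/1.5)],3))
```

```text
shift [ 0.2618 -0.0196  0.1296] yaw now -75.1 wx 14.6 q7 -0.81
shift [ 0.3698 -0.02    0.1301] yaw now -75.1 wx 14.6 q7 -0.81
hdd [ 0.488 -0.585  0.002]
hdd2 [ 0.478 -0.561  0.001]
driver [ 0.58  -0.54   0.009]
driver2 [ 0.603 -0.615  0.01 ]
stain [ 0.622 -0.48  -0.001]
```

```bash
python3 -m handwheel '1 0.03 -0.005 0.03 5 0 0; 1 0.08 -0.01 0.06 10 0 0; 1 0.13 -0.015 0.1 14.6 0 0; 1 0.18 -0.02 0.13 14.6 0 0; 1 0.23 -0.02 0.13 14.6 0 0; 1 0.27 -0.02 0.13 14.6 0 0; 1 0.3 -0.02 0.13 14.6 0 0; 1 0.335 -0.02 0.13 14.6 0 0; 1 0.37 -0.02 0.13 14.6 0 0; 1 0.37 -0.02 0.13 14.6 0 0'
python3 - <<'E'
from h import *
st(); rel((.4828,-.4789,.022),90.3)
E
```

```text
time: 2.7
position: [0.4804, -0.477, 0.0186]
eef_rot: [1.212, 1.221, -1.203]
ft_force: [-0.1, 0.6, 0.5]
opening: 0.085
t 2.7 p [ 0.4804 -0.477   0.0186] q [ 0.76  0.67 -0.1   1.66  0.08  0.82 -0.94] F [-0.1  0.6  0.5] op 0.085
[[-0.003  1.     0.005]
 [ 0.01   0.005 -1.   ]
 [-1.    -0.002 -0.01 ]]
shift [-0.0034  0.0024  0.0019] yaw now -89.7 wx -0.0 q7 -0.94
```

```bash
python3 -m handwheel '-1 0 0 0 0 0 0; -1 0 0 0 0 0 0; -1 0 0 0 0 0 0; -1 0 0 0 0 0 0; -1 0 0 0 0 0 0; -1 -0.01 0 0 0 0 0; -1 -0.02 0.015 0 0 0 0; -1 -0.02 0.045 0 0 0 0; -1 -0.02 0.075 -0.003 0 0 0; -1 -0.02 0.095 -0.005 0 0 0' 40
python3 -c "
from h import *
st(); rel((.575,-.472,.0186),90)"
```

```text
time: 3.95
position: [0.5789, -0.4707, 0.0395]
eef_rot: [1.212, 1.22, -1.2]
ft_force: [0.7, 0.1, 0.7]
opening: 0.0001
t 3.95 p [ 0.5789 -0.4707  0.0395] q [ 0.66  0.75 -0.1   1.46  0.07  0.94 -1.01] F [0.7 0.1 0.7] op 0.0001
[[-0.     1.     0.007]
 [ 0.01   0.007 -1.   ]
 [-1.    -0.    -0.01 ]]
shift [ 0.0209 -0.0039  0.0015] yaw now -89.6 wx 0.4 q7 -1.01
```

```bash
python3 -m handwheel '1 -0.05 0 0 0 0 0; 1 -0.1 -0.02 0 0 0 0; 1 -0.15 -0.04 0 0 0 0; 1 -0.2 -0.06 0 0 0 0; 1 -0.25 -0.08 0 0 0 0; 1 -0.27 -0.1 0 0 0 0; 1 -0.27 -0.12 0 0 0 0; 1 -0.27 -0.13 0 0 0 0; 1 -0.27 -0.13 0 0 0 0; 1 -0.27 -0.13 0 0 0 0'
python3 - <<'E'
from fit import *
st()
c,w,s=look("wrist","w2.png"); np.save("w2.npy",w)
v=fitrect(w,(.483,-.479),.085,.040,.056,.11,.068,0); ends(w,v)
E
```

```text
time: 5.2
position: [0.4494, -0.4736, 0.3082]
eef_rot: [1.212, 1.222, -1.199]
ft_force: [-0.7, -0.5, -0.3]
opening: 0.0853
t 5.2 p [ 0.4494 -0.4736  0.3082] q [ 0.79  0.37 -0.09  1.45  0.03  1.33 -0.87] F [-0.7 -0.5 -0.3] op 0.0853
[[-0.001  1.     0.008]
 [ 0.012  0.008 -1.   ]
 [-1.    -0.001 -0.012]]
n 912 c [ 482.8 -480.3] deg 0.4 res mm 2.08 z 0.0492
end -1 n 65 max z [0.032 0.033]
end 1 n 90 max z [0.049 0.051]
floor z 0.4282
```

View pics/w2.png

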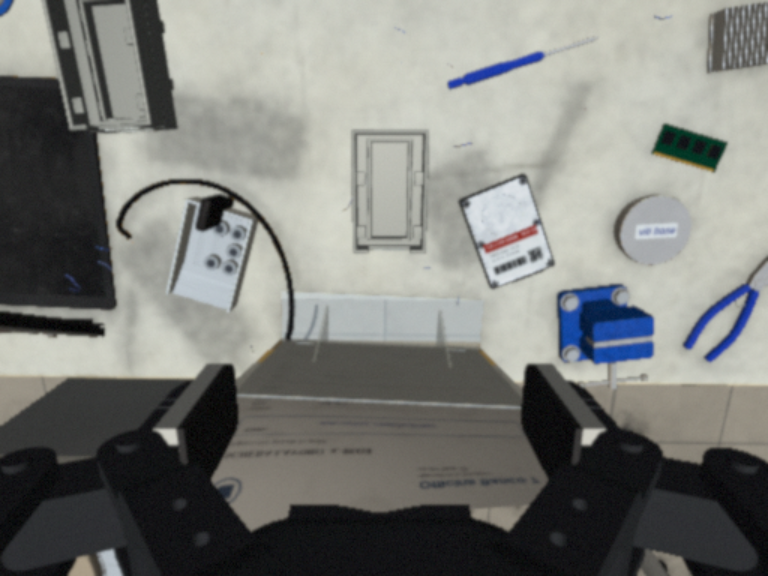

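```bash
python3 -m handwheel '1 0.05 0.033 0.006 0 0 0; 1 0.1 0.033 0.006 0 0 0; 1 0.15 0.033 0.006 0 0 0; 1 0.2 0.033 0.006 0 0 0; 1 0.24 0.033 0.006 0 0 0; 1 0.27 0.033 0.006 0 0 0; 1 0.288 0.033 0.006 0 0 0; 1 0.288 0.033 0.006 0 0 0; -1 0.288 0.033 0.006 0 0 0; -1 0.288 0.033 0.006 0 0 0' 40
python3 -m handwheel '-1 0 0 0 0 0 0; -1 0 0 0 0 0 0; -1 0 0 0 0 0 0; -1 0 0 0 0 0 0; -1 0 0 0 0 0 0; -1 0 0 0 0 0 0; -1 0 0 0 0 0 0; -1 0 0 0 0 0 0; -1 0 0 0 0 0 0; -1 0 0 0 0 0 0' 40
```

```text
time: 6.5
position: [0.4833, -0.4769, 0.0219]
eef_rot: [1.211, 1.219, -1.198]
ft_force: [-0.5, 0.2, -0.4]
opening: 0.0516
time: 7.75
position: [0.4833, -0.4769, 0.0219]
eef_rot: [1.211, 1.219, -1.198]
ft_force: [0.0, 0.8, 0.6]
opening: -0.0002
```

Run:
```python
from fit import *
st()
c,w,s=look("wrist","w3.png",k=1.2); np.save("w3.npy",w)
c,w,s=look("top"); v=fitrect(w,(.483,-.479),.1,.035,.056,.11,.068,0)
c,w,s=look("scene","s3.png",(330,80,512,200),3)
```

```text
t 7.75 p [ 0.4833 -0.4769  0.0219] q [ 0.76  0.67 -0.1   1.66  0.07  0.82 -0.93] F [0.  0.8 0.6] op -0.0002
[[ 0.001  1.     0.008]
 [ 0.01   0.008 -1.   ]
 [-1.     0.001 -0.01 ]]
n 50 c [ 481.  -478.4] deg 1.6 res mm 1.51 z 0.046
```

View pics/w3.png

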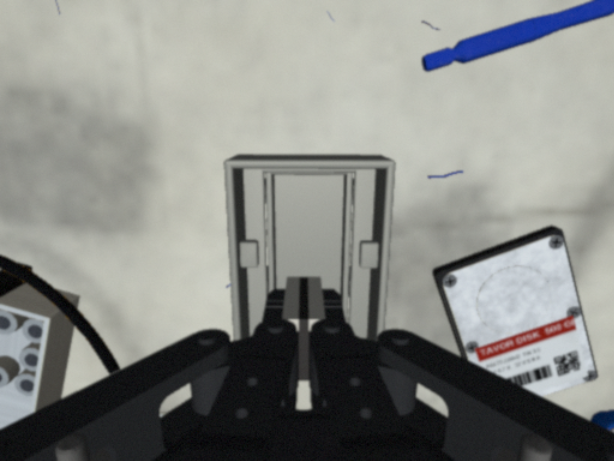

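Run:
```python
from h import *
w=np.load("w3.npy")
for u,v in((295,285),(315,285),(295,300),(315,310),(250,250),(370,255),(300,170),(310,230)): print((u,v),np.round(w[int(v/1.2),int(u/1.2)],4))
w=np.load("w2.npy")
s=None
for u,v in((225,370),(190,420),(240,450),(545,370),(570,400)): print((u,v),np.round(w[int(v/1.5),int(u/1.5)]-[.4494,-.4736,.3082],4))
```

```text
(295, 285) [ 0.4942 -0.475   0.0722]
(315, 285) [ 0.4938 -0.4826  0.071 ]
(295, 300) [ 0.494  -0.4754  0.0846]
(315, 310) [ 0.4938 -0.4822  0.0908]
(250, 250) [ 0.4982 -0.4548  0.0445]
(370, 255) [ 0.4961 -0.5073  0.0433]
(300, 170) [ 0.5309 -0.4762  0.0244]
(310, 230) [ 0.4979 -0.4811  0.0093]
(225, 370) [0.0107 0.0409 0.0596]
(190, 420) [0.0109 0.0404 0.0861]
(240, 450) [-0.0978  0.0793 -0.0593]
(545, 370) [ 0.0114 -0.0475  0.0587]
(570, 400) [ 0.0112 -0.0485  0.0751]
```

View pics/s3.png

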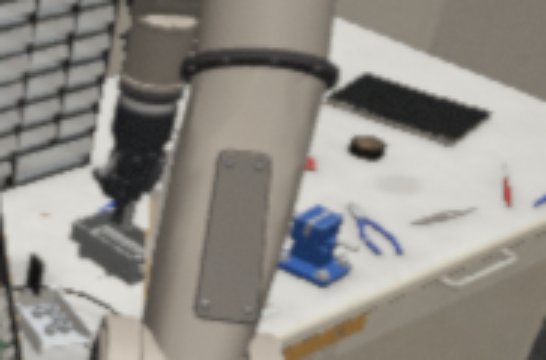

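Run:
```python
from h import *
w=np.load("w3.npy")
col=w[215:262:3,int(295/1.2)]; print(np.round(col,4))
w=np.load("w2.npy"); col=w[236:262:2,int(225/1.5)]-[.4494,-.4736,.3082]; print(np.round(col,4))
```

```text
[[ 0.4817 -0.473   0.009 ]
 [ 0.4797 -0.473   0.0093]
 [ 0.4774 -0.473   0.0085]
 [ 0.4753 -0.473   0.0087]
 [ 0.4733 -0.473   0.0089]
 [ 0.494  -0.4747  0.0636]
 [ 0.4944 -0.4749  0.0682]
 [ 0.4942 -0.475   0.0709]
 [ 0.4942 -0.4751  0.0742]
 [ 0.494  -0.4752  0.0769]
 [ 0.494  -0.4753  0.0799]
 [ 0.4944 -0.4754  0.0836]
 [ 0.4944 -0.4755  0.0862]
 [ 0.4942 -0.4756  0.0884]
 [ 0.4944 -0.4757  0.0914]
 [ 0.4941 -0.4757  0.0932]]
[[-0.1477  0.1717 -0.3066]
 [-0.1521  0.1726 -0.3083]
 [-0.1555  0.1727 -0.3079]
 [ 0.0102  0.0425  0.0548]
 [ 0.0109  0.0414  0.0581]
 [ 0.0107  0.0409  0.0596]
 [ 0.0097  0.041   0.0595]
 [ 0.009   0.041   0.0598]
 [ 0.0084  0.0408  0.0606]
 [ 0.0078  0.0406  0.0612]
 [ 0.0066  0.0409  0.0606]
 [ 0.0061  0.0407  0.0614]
 [ 0.0047  0.0411  0.0605]]
```

```bash
python3 -m handwheel '-1 -0.02 0 0 0 0 0; -1 -0.04 0 0 0 0 0; 1 -0.045 0 0 0 0 0; 1 -0.045 0 0 0 0 0; 1 -0.045 0 0 0 0 0; 1 -0.045 0 0 0 0 0; 1 -0.03 0 0 0 0 0; 1 -0.01 0 0 0 0 0; 1 0.01 0 0 0 0 0; 1 0.022 0 0 0 0 0' 40
python3 -m handwheel '1 0.007 0 0 0 0 0; 1 0.015 0 0 0 0 0; 1 0.022 0 0 0 0 0; 1 0.03 0 0 0 0 0; 1 0.03 0 0 0 0 0; -1 0.03 0 0 0 0 0; -1 0.03 0 0 0 0 0; -1 0.03 0 0 0 0 0; -1 0.03 0 0 0 0 0; -1 0.03 0 0 0 0 0' 40
```

```text
time: 9.15
position: [0.4824, -0.4757, -0.0026]
eef_rot: [1.212, 1.222, -1.199]
ft_force: [1.4, 0.0, -0.1]
opening: 0.0853
time: 10.4
position: [0.4828, -0.4765, -0.0317]
eef_rot: [1.211, 1.22, -1.199]
ft_force: [-0.5, -1.8, 5.8]
opening: 0.0677
```

```bash
python3 -m handwheel '-1 -0.015 0 0 0 0 0; -1 -0.02 0.01 0 0 0 0; -1 -0.02 0.035 0 0 0 0; -1 -0.02 0.06 -0.003 0 0 0; -1 -0.02 0.085 -0.006 0 0 0; -1 -0.02 0.095 -0.006 0 0 0; -1 -0.02 0.095 -0.006 0 0 0; -1 -0.01 0.095 -0.006 0 0 0; -1 0.001 0.095 -0.006 0 0 0; -1 0.001 0.095 -0.006 0 0 0' 40
python3 -m handwheel '1 0 0 0 0 0 0; 1 0 0 0 0 0 0; 1 0 0 0 0 0 0; 1 -0.03 0 0 0 0 0; 1 -0.08 0 0 0 0 0; 1 -0.14 -0.03 -0.01 0 0 0; 1 -0.2 -0.07 -0.04 0 0 0; 1 -0.25 -0.1 -0.08 0 0 0; 1 -0.3 -0.13 -0.1 0 0 0; 1 -0.32 -0.15 -0.12 0 0 0'
python3 - <<'E'
from fit import *
s,M=st()
c,w,s=look("wrist","w4.png"); np.save("w4.npy",w)
v=fitrect(w,(.577,-.471),.085,.040,.056,.11,.068,0); ends(w,v)
q=rect(w,(.465,-.3175),.03,.05,.08)
q=rect(w,(.430,-.3065),.09,.025,.032)
v=fitrect(w,(.589,-.247),.085,.068,.084,.11,.068,3)
rel((.465,-.3175,.1),72.3)
E
```

```text
time: 11.65
position: [0.5765, -0.4706, -0.0321]
eef_rot: [1.211, 1.22, -1.201]
ft_force: [-3.4, 2.5, 4.9]
opening: 0.0673
time: 12.9
position: [0.4254, -0.3541, 0.2912]
eef_rot: [1.211, 1.218, -1.2]
ft_force: [-0.9, 0.1, 1.2]
opening: 0.0849
t 12.9 p [ 0.4254 -0.3541  0.2912] q [ 0.69  0.21 -0.12  1.71  0.02  1.23 -1.  ] F [-0.9  0.1  1.2] op 0.0849
[[ 0.001  1.     0.006]
 [ 0.008  0.006 -1.   ]
 [-1.     0.001 -0.008]]
n 1096 c [ 576.3 -470.9] deg 0.3 res mm 2.17 z 0.0478
end -1 n 74 max z [0.032 0.033]
end 1 n 0 max z None
floor z 0.009
n 216 c [ 464.8 -317.4] size [29.7 10. ] long-axis deg -18.2 z [0.059 0.071 0.073]
n 398 c [ 418.5 -322.9] size [114.4 104.9] long-axis deg -17.7 z [0.026 0.028 0.03 ]
n 950 c [ 590.4 -248.4] deg 3.3 res mm 2.1 z 0.076
shift [ 0.1976  0.0403 -0.0333] yaw now -89.6 wx 18.1 q7 -1.0
```

```bash
python3 -m handwheel '1 0.04 0.02 -0.015 8 0 0; 1 0.08 0.04 -0.035 14 0 0; 1 0.13 0.04 -0.035 18 0 0; 1 0.18 0.04 -0.035 18 0 0; 1 0.22 0.04 -0.035 18 0 0; 1 0.25 0.04 -0.035 18 0 0; 1 0.28 0.04 -0.035 18 0 0; 1 0.303 0.04 -0.035 18 0 0; 1 0.303 0.04 -0.035 18 0 0; 1 0.303 0.04 -0.035 18 0 0' 40
python3 - <<'E'
from h import *
s,M=st(); rel((.465,-.3175,-.005),72)
E
```

```text
time: 14.2
position: [0.4658, -0.3156, -0.0045]
eef_rot: [1.439, 1.048, -1.426]
ft_force: [0.6, 0.2, -0.1]
opening: 0.0852
t 14.2 p [ 0.4658 -0.3156 -0.0045] q [ 0.57  0.56 -0.1   1.97  0.08  0.62 -1.46] F [ 0.6  0.2 -0.1] op 0.0852
[[ 0.006  0.953 -0.303]
 [ 0.005 -0.303 -0.953]
 [-1.     0.004 -0.007]]
shift [ 0.0005 -0.0002  0.0021] yaw now -107.6 wx 0.4 q7 -1.46
```

```bash
python3 -m handwheel '-1 0 0 0 0 0 0; -1 0 0 0 0 0 0; -1 0 0 0 0 0 0; -1 0 0 0 0 0 0; -1 0 0 0 0 0 0; -1 0 0 0 0 0 0; -1 0 0 0 0 0 0; -1 -0.005 0 0 0 0 0; -1 -0.015 0 0 0 0 0; -1 -0.025 0 0 0 0 0' 70
python3 -m handwheel '-1 -0.01 0 0 0 0 0; -1 -0.025 0 0 0 0 0; -1 -0.045 0 0 0 0 0; -1 -0.065 0 0 0 0 0; -1 -0.085 0 0 0 0 0; -1 -0.105 0 0 0 0 0; -1 -0.125 0 0 0 0 0; -1 -0.145 0 0 0 0 0; -1 -0.155 0 0 0 0 0; -1 -0.16 0 0 0 0 0'
python3 - <<'E'
from h import *
s,M=st(); rel((.55,-.40,.25),0)
E
```

```text
time: 15.45
position: [0.4655, -0.3156, 0.021]
eef_rot: [1.439, 1.049, -1.426]
ft_force: [-0.2, -0.4, -1.7]
opening: 0.0091
time: 16.7
position: [0.4646, -0.3165, 0.1817]
eef_rot: [1.439, 1.048, -1.425]
ft_force: [0.4, 0.4, -2.1]
opening: 0.0094
t 16.7 p [ 0.4646 -0.3165  0.1817] q [ 0.58  0.31 -0.11  1.84  0.03  1.   -1.42] F [ 0.4  0.4 -2.1] op 0.0094
[[ 0.006  0.953 -0.303]
 [ 0.005 -0.303 -0.953]
 [-1.     0.004 -0.007]]
shift [-0.0682  0.107   0.0533] yaw now -107.6 wx 72.4 q7 -1.42
```

```bash
cat >> h.py <<'E'
def pose(p,head,phi,n=1):
    "rows (shift, rotvec deg in tool axes) to TCP p, scoop heading deg, nose-down tilt deg"
    s=telemetry.sense(); M=R.from_rotvec(s["eef_rot"]); a=np.radians(head); f=np.radians(phi)
    h=np.array([np.cos(a),np.sin(a),0]); z=np.array([0,0,1.])
    x=np.sin(f)*h-np.cos(f)*z; y=np.cos(f)*h+np.sin(f)*z
    T=R.from_matrix(np.stack([x,y,np.cross(x,y)],1)); d=M.inv().apply(np.array(p)-s["position"]); r=np.degrees((M.inv()*T).as_rotvec())
    print("phi",phi,"shift",np.round(d,4),"rv",np.round(r,1))
def liptcp(lip,phi,head):
    f=np.radians(phi);a=np.radians(head); hh=-.102*np.cos(f)-.0215*np.sin(f); up=-.102*np.sin(f)+.0215*np.cos(f)
    return np.array(lip)-np.array([np.cos(a)*hh,np.sin(a)*hh,up])
E
python3 - <<'E'
from h import *
pose((.576,-.575,.26),-90,0)
E
```

```text
phi 0 shift [-0.079   0.1848  0.2121] rv [72.4 -0.5  0. ]
```

```bash
python3 -m handwheel '-1 -0.015 0.005 0.005 4 0 0; -1 -0.03 0.02 0.02 10 0 0; -1 -0.045 0.04 0.045 18 0 0; -1 -0.06 0.065 0.07 26 0 0; -1 -0.075 0.09 0.1 34 0 0; -1 -0.079 0.115 0.13 42 0 0; -1 -0.079 0.14 0.16 50 0 0; -1 -0.079 0.16 0.185 58 0 0; -1 -0.079 0.175 0.202 66 0 0; -1 -0.079 0.185 0.212 72 0 0'
python3 - <<'E'
from h import *
st()
for ph,z in((25,.09),(50,.075),(65,.06),(78,.042)): pose(liptcp((.576,-.485,z),ph,-90),-90,ph)
E
```

```text
time: 17.95
position: [0.5758, -0.5757, 0.2581]
eef_rot: [-2.223, -0.009, 2.215]
ft_force: [-0.5, 0.5, -2.5]
opening: 0.0093
t 17.95 p [ 0.5758 -0.5757  0.2581] q [ 0.61  0.7   0.21  1.06 -0.14  1.4  -2.35] F [-0.5  0.5 -2.5] op 0.0093
[[ 0.004  0.002 -1.   ]
 [ 0.006 -1.    -0.002]
 [-1.    -0.006 -0.004]]
phi 25 shift [0.1444 0.0118 0.0004] rv [ 0.1 -0.2 25.4]
phi 50 shift [ 0.1188 -0.0079  0.0002] rv [ 0.  -0.2 50.4]
phi 65 shift [ 0.1149 -0.0274  0.0002] rv [-0.  -0.2 65.4]
phi 78 shift [ 0.1211 -0.0477  0.0002] rv [-0.1 -0.2 78.4]
```

```bash
python3 -m handwheel '-1 0.01 0 0 0 0 2; -1 0.03 0.002 0 0 0 5; -1 0.05 0.004 0 0 0 8; -1 0.07 0.006 0 0 0 11; -1 0.09 0.008 0 0 0 14; -1 0.11 0.009 0 0 0 17; -1 0.125 0.01 0 0 0 20; -1 0.135 0.011 0 0 0 23; -1 0.144 0.012 0 0 0 25; -1 0.144 0.012 0 0 0 25'
python3 - <<'E'
from h import *
st()
for ph,z in((33,.085),(41,.08),(50,.075),(65,.06),(78,.042)): pose(liptcp((.576,-.485,z),ph,-90),-90,ph)
E
```

```text
time: 19.2
position: [0.5761, -0.5842, 0.1112]
eef_rot: [1.985, -0.426, -1.984]
ft_force: [-0.3, 0.1, -2.2]
opening: 0.0092
t 19.2 p [ 0.5761 -0.5842  0.1112] q [ 0.31  0.69  0.39  1.55  0.17  0.71 -2.67] F [-0.3  0.1 -2.2] op 0.0092
[[ 0.001  0.003 -1.   ]
 [-0.414 -0.91  -0.004]
 [-0.91   0.414  0.   ]]
phi 33 shift [-0.0111  0.0029  0.0001] rv [ 0.2 -0.1  8.5]
phi 41 shift [-0.0211  0.0007  0.0001] rv [ 0.2 -0.1 16.5]
phi 50 shift [-0.0327 -0.004   0.    ] rv [ 0.2 -0.1 25.5]
phi 65 shift [-0.0445 -0.02   -0.    ] rv [ 0.1 -0.1 40.5]
phi 78 shift [-0.0474 -0.0411 -0.0001] rv [ 0.1 -0.2 53.5]
```

```bash
python3 -m handwheel '-1 -0.003 0.001 0 0 0 2; -1 -0.006 0.0015 0 0 0 4; -1 -0.0085 0.002 0 0 0 6; -1 -0.011 0.003 0 0 0 8.5; -1 -0.0135 0.0025 0 0 0 10.5; -1 -0.016 0.002 0 0 0 12.5; -1 -0.0185 0.0015 0 0 0 14.5; -1 -0.021 0.001 0 0 0 16.5; -1 -0.021 0.001 0 0 0 16.5; -1 -0.021 0.001 0 0 0 16.5'
python3 - <<'E'
from h import *
st()
for ph,z in((50,.075),(58,.065),(65,.055),(72,.045),(80,.042)): pose(liptcp((.576,-.485,z),ph,-90),-90,ph)
E
```

```text
time: 20.45
position: [0.5763, -0.5766, 0.1313]
eef_rot: [1.807, -0.671, -1.803]
ft_force: [-0.8, -0.2, -2.0]
opening: 0.0091
t 20.45 p [ 0.5763 -0.5766  0.1313] q [-0.07  0.76  0.76  1.73  0.29  0.48 -2.93] F [-0.8 -0.2 -2. ] op 0.0091
[[ 0.003  0.002 -1.   ]
 [-0.655 -0.755 -0.004]
 [-0.755  0.655 -0.001]]
phi 50 shift [-0.0124 -0.002   0.0002] rv [ 0.1 -0.2  9. ]
phi 58 shift [-0.0194 -0.0088  0.0002] rv [ 0.1 -0.2 17. ]
phi 65 shift [-0.0244 -0.0173  0.0002] rv [ 0.1 -0.2 24. ]
phi 72 shift [-0.0291 -0.0273  0.0001] rv [ 0.1 -0.2 31. ]
phi 80 shift [-0.0402 -0.035   0.0001] rv [ 0.1 -0.2 39. ]
```

Run:
```python
from h import *
for hd,ph,z in((-83,36,.09),(-75,32,.095),(-66,30,.1),(-58,28,.1),(-50,28,.1)): pose(liptcp((.586,-.480,z),ph,hd),hd,ph)
```

```text
phi 36 shift [-0.0024 -0.0008 -0.0213] rv [-5.3  4.2 -4.9]
phi 32 shift [-0.0009 -0.0018 -0.0351] rv [-11.9   8.8  -8.9]
phi 30 shift [-0.0047 -0.0038 -0.05  ] rv [-19.4  13.8 -10.8]
phi 28 shift [-0.0057 -0.0102 -0.0628] rv [-26.3  18.  -12.6]
phi 28 shift [-0.0111 -0.0164 -0.0742] rv [-32.9  22.5 -12.4]
```

```bash
python3 -m handwheel '-1 -0.002 0 -0.01 -2.5 2 -2.5; -1 -0.002 -0.001 -0.021 -5.3 4.2 -4.9; -1 -0.002 -0.001 -0.028 -8.5 6.5 -7; -1 -0.001 -0.002 -0.035 -12 8.8 -9; -1 -0.003 -0.003 -0.043 -15.5 11.3 -10; -1 -0.005 -0.004 -0.05 -19.4 13.8 -10.8; -1 -0.005 -0.007 -0.056 -23 16 -11.8; -1 -0.006 -0.01 -0.063 -26.3 18 -12.6; -1 -0.009 -0.013 -0.068 -29.6 20.2 -12.5; -1 -0.011 -0.016 -0.074 -33 22.5 -12.4'
python3 - <<'E'
from h import *
st()
for hd,ph,z in((-50,36,.09),(-50,44,.08),(-50,52,.07),(-50,60,.06),(-50,68,.057),(-50,76,.056)): pose(liptcp((.586,-.480,z),ph,hd),hd,ph)
E
```

```text
time: 21.7
position: [0.6492, -0.5588, 0.1303]
eef_rot: [1.78, 0.187, -1.486]
ft_force: [0.5, -0.2, -2.6]
opening: 0.0089
t 21.7 p [ 0.6492 -0.5588  0.1303] q [ 0.52  0.6   0.09  1.62  0.2   0.46 -2.02] F [ 0.5 -0.2 -2.6] op 0.0089
[[ 0.301  0.569 -0.765]
 [-0.361 -0.675 -0.644]
 [-0.882  0.47   0.002]]
phi 36 shift [-0.0047 -0.004  -0.0022] rv [0.1 0.1 7.9]
phi 44 shift [-0.0104 -0.0087 -0.0022] rv [ 0.1  0.1 15.9]
phi 52 shift [-0.016  -0.0155 -0.0022] rv [ 0.1  0.  23.9]
phi 60 shift [-0.0212 -0.0242 -0.0023] rv [ 0.1  0.  31.9]
phi 68 shift [-0.0318 -0.0315 -0.0023] rv [ 0.1  0.  39.9]
phi 76 shift [-0.0433 -0.0397 -0.0023] rv [ 0.1  0.  47.9]
```

Run:
```python
from h import *
for p,hd,ph in(((.64,-.55,.17),-46,19),((.59,-.48,.19),-40,10),((.53,-.4,.19),-30,0),((.465,-.3165,.17),-18,0)): pose(p,hd,ph)
print(np.round(np.array(capture("wrist")["tool_from_camera"]),3))
```

```text
phi 19 shift [-0.041   0.0076  0.0015] rv [-3.6  1.7 -9.1]
phi 10 shift [-0.099  -0.0587 -0.0053] rv [ -9.4   3.4 -18. ]
phi 0 shift [-0.146  -0.1468 -0.0109] rv [-19.5   5.  -27.8]
phi 0 shift [-0.1781 -0.2495 -0.0149] rv [-31.3   7.9 -27.3]
[[-0.001 -0.272  0.962 -0.18 ]
 [ 0.    -0.962 -0.272  0.07 ]
 [ 1.     0.     0.001  0.001]
 [ 0.     0.     0.     1.   ]]
```

```bash
python3 -m handwheel '-1 -0.02 0.004 0.001 -2 1 -4; -1 -0.041 0.008 0.001 -3.6 1.7 -9; -1 -0.06 -0.012 -0.001 -5.5 2.3 -12; -1 -0.08 -0.035 -0.003 -7.5 2.8 -15; -1 -0.099 -0.059 -0.005 -9.4 3.4 -18; -1 -0.122 -0.1 -0.008 -14 4.2 -23; -1 -0.146 -0.147 -0.011 -19.5 5 -27.8; -1 -0.157 -0.18 -0.012 -23.5 6 -27.7; -1 -0.168 -0.215 -0.014 -27.5 7 -27.5; -1 -0.178 -0.25 -0.015 -31.3 7.9 -27.3'
python3 - <<'E'
from h import *
st(); pose((.465,-.3165,-.003),-18,0)
E
```

```text
time: 23.0
position: [0.463, -0.3176, 0.1704]
eef_rot: [1.434, 1.042, -1.436]
ft_force: [1.1, 0.1, -1.6]
opening: 0.0094
t 23.0 p [ 0.463  -0.3176  0.1704] q [ 0.67  0.33 -0.22  1.84  0.09  0.98 -1.47] F [ 1.1  0.1 -1.6] op 0.0094
[[ 0.     0.952 -0.307]
 [-0.003 -0.307 -0.952]
 [-1.     0.001  0.003]]
phi 0 shift [ 0.1734  0.0014 -0.0022] rv [ 0.1  0.2 -0.1]
```

```bash
python3 -m handwheel '-1 0.03 0 0 0 0 0; -1 0.06 0 0 0 0 0; -1 0.09 0 0 0 0 0; -1 0.12 0 0 0 0 0; -1 0.14 0 0 0 0 0; -1 0.155 0 0 0 0 0; -1 0.165 0 0 0 0 0; -1 0.171 0 0 0 0 0; -1 0.1735 0 0 0 0 0; -1 0.1735 0 0 0 0 0'
python3 -m handwheel '1 0.001 0 0 0 0 0; 1 0.001 0 0 0 0 0; 1 0.001 0 0 0 0 0; 1 0.001 0 0 0 0 0; 1 -0.02 0 0 0 0 0; 1 -0.06 0 0 0 0 0; 1 -0.1 0 0 -10 0 0; 1 -0.12 0 0 -20 0 0; 1 -0.12 0 0 -30 0 0; 1 -0.12 0 0 -40 0 0'
python3 -m handwheel '1 0 0 0 -10 0 0; 1 0 0 0 -20 0 0; 1 0 0 0 -30 0 0; 1 0 0 0 -40 0 0; 1 0 0 0 -50 0 0; 1 0 0 0 -60 0 0; 1 0 0 0 -70 0 0; 1 0 0 0 -80 0 0; 1 0 0 0 -90 0 0; 1 0 0 0 -100 0 0'
python3 -m handwheel '1 -0.08 0 0 -10 0 0; 1 -0.12 0 0 -20 0 0; 1 -0.14 0 0 -30 0 0; 1 -0.15 0 0 -40 0 0; 1 -0.15 0 0 -40 0 0; 1 -0.15 0 0 -40 0 0; 1 -0.15 0 0 -40 0 0; 1 -0.15 0 0 -40 0 0; 1 -0.15 0 0 -40 0 0; 1 -0.15 0 0 -40 0 0'
python3 - <<'E'
from h import *
st(); 
c,w,s=look("wrist","w5.png",k=1.2); np.save("w5.npy",w)
q=rect(w,(.465,-.3165),.03,.05,.08)
c,w,s=look("top");rect(w,(.465,-.3165),.03,.05,.08)
E
```

```text
time: 24.25
position: [0.4632, -0.3183, -0.0029]
eef_rot: [1.434, 1.042, -1.436]
ft_force: [-0.4, -0.5, -2.8]
opening: 0.0089
time: 25.5
position: [0.4632, -0.318, 0.1177]
eef_rot: [0.914, 1.366, -0.918]
ft_force: [0.4, -0.1, -0.6]
opening: 0.0854
time: 26.75
position: [0.463, -0.3182, 0.1177]
eef_rot: [-0.451, 1.524, 0.444]
ft_force: [1.1, -0.8, 0.8]
opening: 0.0852
time: 28.0
position: [0.4629, -0.3175, 0.2676]
eef_rot: [-0.988, 1.338, 0.981]
ft_force: [0.0, -0.1, -0.1]
opening: 0.0857
t 28.0 p [ 0.4629 -0.3175  0.2676] q [ 1.26  0.38 -0.99  1.69  0.34  1.25  1.46] F [ 0.  -0.1 -0.1] op 0.0857
[[ 0.001 -0.955  0.297]
 [-0.004  0.297  0.955]
 [-1.    -0.002 -0.003]]
n 209 c [ 461.4 -318.8] size [29.1  9.7] long-axis deg -17.1 z [0.066 0.071 0.073]
n 20 c [ 460.1 -316.5] size [28.4  9.8] long-axis deg -19.8 z [0.053 0.07  0.075]
```

View pics/w5.png

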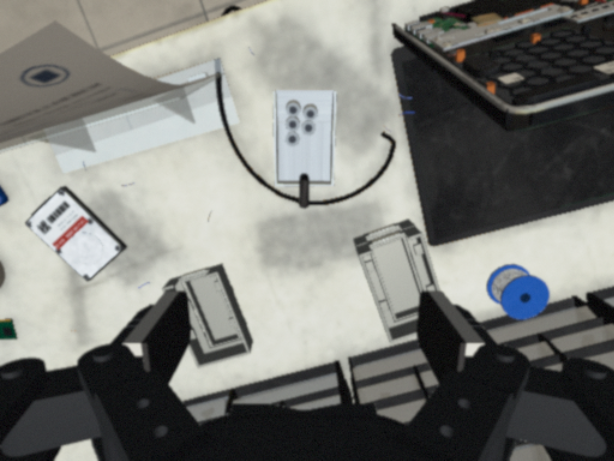

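```bash
python3 -m handwheel '1 0.04 0.001 -0.003 0 0 0; 1 0.09 0.001 -0.003 0 0 0; 1 0.14 0.001 -0.003 0 0 0; 1 0.19 0.001 -0.003 0 0 0; 1 0.225 0.001 -0.003 0 0 0; 1 0.255 0.001 -0.003 0 0 0; 1 0.272 0.001 -0.003 0 0 0; 1 0.272 0.001 -0.003 0 0 0; 1 0.272 0.001 -0.003 0 0 0; -1 0.272 0.001 -0.003 0 0 0' 70
python3 -m handwheel '-1 0 0 0 0 0 0; -1 0 0 0 0 0 0; -1 0 0 0 0 0 0; -1 0 0 0 0 0 0; -1 0 0 0 0 0 0; -1 0 0 0 0 0 0; -1 -0.005 0 0 0 0 0; -1 -0.015 0 0 0 0 0; -1 -0.03 0 0 0 0 0; -1 -0.05 0 0 0 0 0' 70
python3 - <<'E'
import h
src=open('h.py').read().replace('y=np.cos(f)*h+np.sin(f)*z\n    T','y=-(np.cos(f)*h+np.sin(f)*z)\n    T'); open('h.py','w').write(src)
E
python3 - <<'E'
from h import *
st(); pose((.576,-.575,.26),-90,0)
E
```

```text
time: 29.35
position: [0.4621, -0.3217, -0.0032]
eef_rot: [-0.989, 1.338, 0.979]
ft_force: [-0.2, -0.1, -0.1]
opening: 0.0699
time: 30.6
position: [0.4618, -0.3213, 0.048]
eef_rot: [-0.989, 1.338, 0.98]
ft_force: [-0.5, -0.5, -0.6]
opening: 0.0093
t 30.6 p [ 0.4618 -0.3213  0.048 ] q [ 1.12  0.62 -0.83  1.91  0.6   0.88  1.25] F [-0.5 -0.5 -0.6] op 0.0093
[[ 0.003 -0.955  0.297]
 [-0.005  0.297  0.955]
 [-1.    -0.004 -0.004]]
phi 0 shift [-0.2104 -0.1852 -0.2091] rv [72.7 -0.1  0.3]
```

```bash
python3 -m handwheel '-1 -0.03 0 0 0 0 0; -1 -0.07 0 0 3 0 0; -1 -0.11 -0.015 -0.02 10 0 0; -1 -0.15 -0.04 -0.045 18 0 0; -1 -0.18 -0.07 -0.075 27 0 0; -1 -0.2 -0.1 -0.11 36 0 0; -1 -0.21 -0.13 -0.145 46 0 0; -1 -0.21 -0.155 -0.18 56 0 0; -1 -0.21 -0.175 -0.2 65 0 0; -1 -0.21 -0.185 -0.209 72.7 0 0'
python3 - <<'E'
from h import *
st()
for ph,z in((10,.15),(20,.12),(25,.09)): pose(liptcp((.576,-.485,z),ph,-90),-90,ph)
E
```

```text
time: 31.85
position: [0.5758, -0.5759, 0.2601]
eef_rot: [0.001, 1.568, -0.007]
ft_force: [-0.6, -0.2, -2.7]
opening: 0.0091
t 31.85 p [ 0.5758 -0.5759  0.2601] q [ 0.98  0.74 -0.55  1.02  0.37  1.46  0.5 ] F [-0.6 -0.2 -2.7] op 0.0091
[[ 0.003  0.005  1.   ]
 [-0.004  1.    -0.005]
 [-1.    -0.004  0.003]]
phi 10 shift [ 0.1137 -0.0128 -0.0002] rv [-0.3  0.2 -9.8]
phi 20 shift [ 0.1255 -0.0118 -0.0002] rv [ -0.3   0.1 -19.8]
phi 25 shift [ 0.1466 -0.01   -0.0003] rv [ -0.3   0.1 -24.8]
```

```bash
python3 -m handwheel '-1 0.015 -0.002 0 0 0 -2; -1 0.04 -0.005 0 0 0 -4; -1 0.065 -0.008 0 0 0 -7; -1 0.085 -0.01 0 0 0 -9; -1 0.105 -0.012 0 0 0 -12; -1 0.115 -0.012 0 0 0 -15; -1 0.125 -0.012 0 0 0 -19; -1 0.135 -0.011 0 0 0 -22; -1 0.145 -0.01 0 0 0 -25; -1 0.145 -0.01 0 0 0 -25'
python3 - <<'E'
from h import *
st()
for ph,z in((33,.09),(41,.09),(50,.085),(65,.06),(78,.042)): pose(liptcp((.576,-.485,z),ph,-90),-90,ph)
E
```

```text
time: 33.1
position: [0.5767, -0.5838, 0.1146]
eef_rot: [-0.341, 1.542, -0.345]
ft_force: [0.1, -0.4, -0.7]
opening: 0.0093
t 33.1 p [ 0.5767 -0.5838  0.1146] q [ 0.78  0.68 -0.35  1.51  0.79  0.91  0.05] F [ 0.1 -0.4 -0.7] op 0.0093
[[ 0.001  0.003  1.   ]
 [-0.424  0.906 -0.002]
 [-0.906 -0.424  0.002]]
phi 33 shift [-0.0124 -0.0041 -0.0006] rv [-0.2  0.  -7.9]
phi 41 shift [-0.0269 -0.0041 -0.0006] rv [ -0.2   0.  -15.9]
phi 50 shift [-0.0385  0.0004 -0.0006] rv [ -0.2  -0.  -24.9]
phi 65 shift [-0.0414  0.0206 -0.0007] rv [ -0.2  -0.  -39.9]
phi 78 shift [-0.0445  0.0416 -0.0008] rv [ -0.2  -0.  -52.9]
```

Much better configuration (q5 rotating, q7 free). Continue.

```bash
python3 -m handwheel '-1 -0.003 -0.001 0 0 0 -2; -1 -0.006 -0.002 0 0 0 -4; -1 -0.009 -0.003 0 0 0 -6; -1 -0.0125 -0.004 0 0 0 -8; -1 -0.016 -0.004 0 0 0 -10; -1 -0.02 -0.004 0 0 0 -12; -1 -0.0235 -0.004 0 0 0 -14; -1 -0.027 -0.004 0 0 0 -16; -1 -0.027 -0.004 0 0 0 -16; -1 -0.027 -0.004 0 0 0 -16'
python3 - <<'E'
from h import *
st()
for ph,z in((50,.075),(58,.06),(65,.05),(72,.042),(80,.04)): pose(liptcp((.576,-.485,z),ph,-90),-90,ph)
E
```

```text
time: 34.35
position: [0.5766, -0.5767, 0.1416]
eef_rot: [-0.557, 1.496, -0.564]
ft_force: [-0.1, -0.4, -2.6]
opening: 0.0091
t 34.35 p [ 0.5766 -0.5767  0.1416] q [ 0.58  0.62 -0.2   1.67  1.11  0.87 -0.34] F [-0.1 -0.4 -2.6] op 0.0091
[[-0.     0.004  1.   ]
 [-0.657  0.754 -0.004]
 [-0.754 -0.657  0.003]]
phi 50 shift [-0.0046  0.0088 -0.0006] rv [-0.3 -0.  -8.9]
phi 58 shift [-0.0079  0.019  -0.0007] rv [ -0.3  -0.1 -16.9]
phi 65 shift [-0.0129  0.0274 -0.0007] rv [ -0.2  -0.1 -23.9]
phi 72 shift [-0.0191  0.0361 -0.0008] rv [ -0.2  -0.1 -30.9]
phi 80 shift [-0.031   0.0431 -0.0008] rv [ -0.2  -0.1 -38.9]
```

```bash
python3 -m handwheel '-1 -0.0015 0.003 0 0 0 -3; -1 -0.003 0.006 0 0 0 -6; -1 -0.0046 0.0088 0 0 0 -9; -1 -0.006 0.013 0 0 0 -12; -1 -0.0075 0.017 0 0 0 -15; -1 -0.0095 0.022 0 0 0 -19; -1 -0.0115 0.025 0 0 0 -22; -1 -0.014 0.029 0 0 0 -25; -1 -0.017 0.033 0 0 0 -28; -1 -0.019 0.036 0 0 0 -31'
python3 - <<'E'
from h import *
st()
for ph,z in((78,.04),(85,.04),(92,.042)): pose(liptcp((.576,-.485,z),ph,-90),-90,ph)
look("scene","s6.png",(300,40,500,190),3)
E
```

```text
time: 35.6
position: [0.5774, -0.5391, 0.1366]
eef_rot: [-0.975, 1.337, -0.988]
ft_force: [-1.8, 0.4, 9.9]
opening: 0.0091
t 35.6 p [ 0.5774 -0.5391  0.1366] q [ 0.24  0.8  -0.03  1.86  1.62  1.22 -1.07] F [-1.8  0.4  9.9] op 0.0091
[[-0.004  0.007  1.   ]
 [-0.954  0.3   -0.006]
 [-0.3   -0.954  0.006]]
phi 78 shift [-0.0109  0.0047 -0.0015] rv [-0.4 -0.3 -5.5]
phi 85 shift [-0.0236  0.0041 -0.0015] rv [ -0.4  -0.3 -12.5]
phi 92 shift [-0.0369  0.0031 -0.0015] rv [ -0.4  -0.3 -19.5]
```

View pics/s6.png

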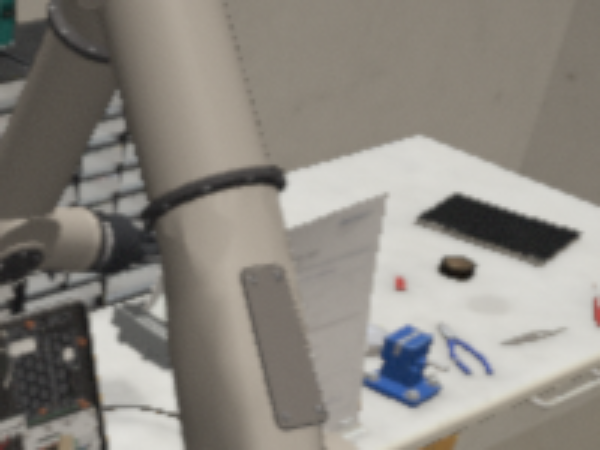

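```bash
python3 -m handwheel '-1 -0.004 -0.008 0 0 0 0; -1 -0.008 -0.006 0 0 0 -2; -1 -0.013 -0.004 0 0 0 -4; -1 -0.018 -0.002 0 0 0 -6; -1 -0.021 -0.002 0 0 0 -8; -1 -0.021 -0.002 0 0 0 -8; -1 -0.021 -0.002 0 0 0 -8; -1 -0.021 -0.002 0 0 0 -8; -1 -0.021 -0.002 0 0 0 -8; -1 -0.021 -0.002 0 0 0 -8'
python3 - <<'E'
from h import *
st()
for ph,z in((88,.048),(95,.05)): pose(liptcp((.576,-.482,z),ph,-90),-90,ph)
c,w,s=look("wrist","w7.png",k=1.2)
c,w,s=look("top","t7.png",(300,150,440,250),5)
E
```

```text
time: 36.9
position: [0.5778, -0.5188, 0.1442]
eef_rot: [-1.083, 1.282, -1.093]
ft_force: [0.5, -0.1, -1.5]
opening: 0.0089
t 36.9 p [ 0.5778 -0.5188  0.1442] q [ 0.16  0.87  0.    1.88  1.65  1.36 -1.17] F [ 0.5 -0.1 -1.5] op 0.0089
[[-0.004  0.005  1.   ]
 [-0.987  0.162 -0.004]
 [-0.162 -0.987  0.004]]
phi 88 shift [-0.0124 -0.003  -0.0018] rv [-0.3 -0.2 -7.3]
phi 95 shift [-0.0255 -0.0052 -0.0018] rv [ -0.2  -0.2 -14.3]
```

View pics/w7.png

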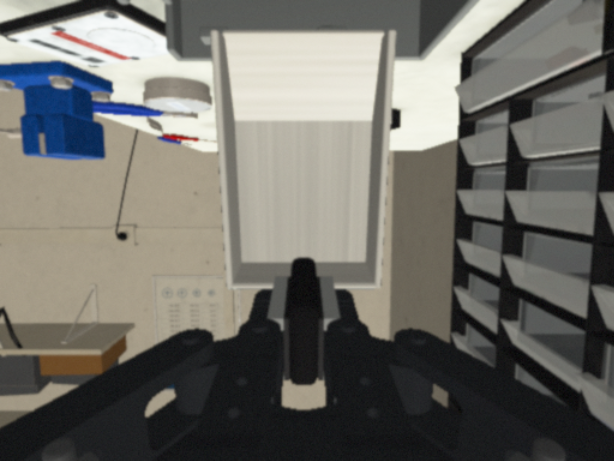

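Run:
```python
from h import *
pose((.5778,-.52,.23),-90,75);pose((.576,-.53,.27),-90,40);pose((.576,-.55,.27),-90,8)
```

```text
phi 75 shift [-0.0127 -0.085   0.0004] rv [-0.3 -0.2  5.7]
phi 40 shift [-0.0094 -0.1261 -0.0012] rv [-0.3 -0.1 40.7]
phi 8 shift [ 0.0104 -0.1293 -0.0011] rv [-0.4 -0.  72.7]
```

```bash
python3 -m handwheel '-1 -0.008 -0.04 0 0 0 0; -1 -0.013 -0.085 0 0 0 5; -1 -0.012 -0.1 0 0 0 15; -1 -0.011 -0.112 0 0 0 24; -1 -0.01 -0.12 0 0 0 33; -1 -0.009 -0.126 0 0 0 41; -1 -0.004 -0.127 0 0 0 50; -1 0 -0.128 0 0 0 58; -1 0.005 -0.129 0 0 0 66; -1 0.01 -0.129 0 0 0 73'
python3 - <<'E'
from h import *
st(); pose((.53,-.45,.2),-55,0); pose((.464,-.319,.12),-18,0); pose((.464,-.319,-.002),-18,0)
E
```

```text
time: 38.25
position: [0.5763, -0.5503, 0.2707]
eef_rot: [-0.098, 1.565, -0.106]
ft_force: [0.4, 0.4, -1.4]
opening: 0.0093
t 38.25 p [ 0.5763 -0.5503  0.2707] q [ 0.82  0.61 -0.32  1.19  0.3   1.31  0.49] F [ 0.4  0.4 -1.4] op 0.0093
[[ 0.004  0.005  1.   ]
 [-0.13   0.992 -0.005]
 [-0.992 -0.13   0.004]]
phi 0 shift [ 0.0569  0.1084 -0.0471] rv [-35.2  -2.1   7.3]
phi 0 shift [ 0.119   0.2483 -0.1141] rv [-72.2  -4.5   6.6]
phi 0 shift [ 0.24    0.2641 -0.1146] rv [-72.2  -4.5   6.6]
```

```bash
python3 -m handwheel '-1 0.015 0.03 -0.01 -8 -0.5 3; -1 0.03 0.06 -0.025 -17 -1 6; -1 0.045 0.085 -0.036 -26 -1.5 7.3; -1 0.057 0.108 -0.047 -35 -2.1 7.3; -1 0.07 0.14 -0.06 -43 -2.6 7; -1 0.085 0.175 -0.08 -52 -3.2 7; -1 0.1 0.21 -0.095 -61 -3.8 6.8; -1 0.12 0.248 -0.114 -72 -4.5 6.6; -1 0.12 0.248 -0.114 -72.2 -4.5 6.6; -1 0.13 0.249 -0.114 -72.2 -4.5 6.6'
python3 - <<'E'
from h import *
st(); pose((.464,-.319,-.0025),-18,0)
E
```

```text
time: 39.5
position: [0.4647, -0.321, 0.1096]
eef_rot: [-0.975, 1.342, 0.972]
ft_force: [-0.1, -0.1, -0.7]
opening: 0.0089
t 39.5 p [ 0.4647 -0.321   0.1096] q [ 1.01  0.48 -0.67  1.87  0.37  0.92  1.43] F [-0.1 -0.1 -0.7] op 0.0089
[[ 0.001 -0.951  0.311]
 [-0.002  0.311  0.951]
 [-1.    -0.002 -0.001]]
phi 0 shift [0.1121 0.0015 0.0018] rv [-0.1 -0.1  0.1]
```

```bash
python3 -m handwheel '-1 0.03 0 0 0 0 0; -1 0.06 0 0 0 0 0; -1 0.085 0 0 0 0 0; -1 0.1 0 0 0 0 0; -1 0.109 0 0 0 0 0; -1 0.1127 0 0 0 0 0; -1 0.1127 0 0 0 0 0; 1 0.1127 0 0 0 0 0; 1 0.1127 0 0 0 0 0; 1 0.1127 0 0 0 0 0'
python3 -m handwheel '1 0 0 0 0 0 0; 1 -0.03 0 0 0 0 0; 1 -0.08 0 0 0 0 0; 1 -0.13 0 0 -5 0 0; 1 -0.18 -0.02 0 -10 0 0; 1 -0.23 -0.05 -0.02 -15 0 0; 1 -0.28 -0.08 -0.04 -21 0 0; 1 -0.3 -0.11 -0.06 -21 0 0; 1 -0.3 -0.12 -0.06 -21 0 0; 1 -0.3 -0.12 -0.06 -21 0 0'
python3 - <<'E'
from fit import *
st()
c,w,s=look("wrist","w8.png",k=1.2); np.save("w8.npy",w)
v=fitrect(w,(.577,-.471),.085,.040,.056,.11,.068,0); ends(w,v)
v=fitrect(w,(.59,-.248),.085,.068,.084,.11,.068,3)
rect(w,(.463,-.319),.03,.05,.08)
E
```

```text
time: 40.75
position: [0.465, -0.3213, -0.0029]
eef_rot: [-0.975, 1.342, 0.971]
ft_force: [-0.1, 0.4, 0.0]
opening: 0.0632
time: 42.0
position: [0.5599, -0.4137, 0.296]
eef_rot: [-1.247, 1.184, 1.247]
ft_force: [-0.5, 0.2, 0.4]
opening: 0.0852
t 42.0 p [ 0.5599 -0.4137  0.296 ] q [ 1.02  0.55 -0.75  1.33  0.37  1.41  1.9 ] F [-0.5  0.2  0.4] op 0.0852
[[ 0.    -0.999 -0.052]
 [-0.    -0.052  0.999]
 [-1.    -0.    -0.   ]]
n 996 c [ 575.  -474.7] deg -0.4 res mm 2.04 z 0.0488
end -1 n 95 max z [0.031 0.033]
end 1 n 166 max z [0.039 0.05 ]
floor z 0.3996
n 1353 c [ 589.4 -248.9] deg 3.7 res mm 1.65 z 0.0755
n 287 c [ 464.8 -323.2] size [29.3 10.3] long-axis deg -17.5 z [0.053 0.071 0.073]
```

View pics/w8.png

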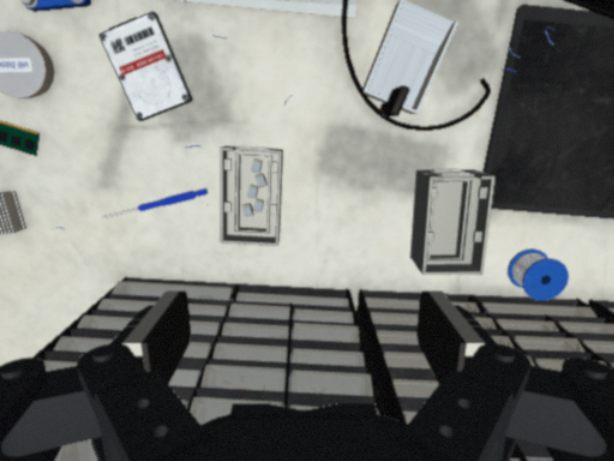

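Run:
```python
from h import *
rel((.5894,-.2512,.15),93.7); rel((.5894,-.2512,.003),93.7)
```

```text
shift [ 0.1459 -0.0385  0.1604] yaw now 93.0 wx -0.7 q7 1.9
shift [ 0.2929 -0.0385  0.1605] yaw now 93.0 wx -0.7 q7 1.9
```

```bash
python3 -m handwheel '1 0.02 -0.01 0.04 0 0 0; 1 0.05 -0.02 0.09 -0.7 0 0; 1 0.09 -0.035 0.135 -0.7 0 0; 1 0.13 -0.0385 0.16 -0.7 0 0; 1 0.17 -0.0385 0.16 -0.7 0 0; 1 0.21 -0.0385 0.16 -0.7 0 0; 1 0.24 -0.0385 0.16 -0.7 0 0; 1 0.27 -0.0385 0.16 -0.7 0 0; 1 0.293 -0.0385 0.16 -0.7 0 0; 1 0.293 -0.0385 0.16 -0.7 0 0'
python3 -m handwheel '-1 0 0 0 0 0 0; -1 0 0 0 0 0 0; -1 0 0 0 0 0 0; -1 0 0 0 0 0 0; -1 0 0 0 0 0 0; -1 0 0 0 0 0 0; -1 -0.01 0 0 0 0 0; -1 -0.02 0 0 0 0 0; -1 -0.03 0 0 0 0 0; -1 -0.045 0 0 0 0 0' 40
python3 - <<'E'
from h import *
st(); rel((.575,-.4747,.15))
E
```

```text
time: 43.3
position: [0.5873, -0.2509, 0.0012]
eef_rot: [-1.254, 1.18, 1.261]
ft_force: [0.2, -0.7, 1.4]
opening: 0.0857
time: 44.55
position: [0.5873, -0.2513, 0.0468]
eef_rot: [-1.254, 1.18, 1.261]
ft_force: [0.5, -0.1, -0.9]
opening: 0.0675
t 44.55 p [ 0.5873 -0.2513  0.0468] q [ 0.8   0.69 -0.7   1.72  0.53  0.94  1.52] F [ 0.5 -0.1 -0.9] op 0.0675
[[-0.005 -0.998 -0.065]
 [ 0.001 -0.065  0.998]
 [-1.     0.005  0.001]]
shift [-0.1033  0.0271 -0.222 ]
```

```bash
python3 -m handwheel '-1 -0.04 0 0 0 0 0; -1 -0.08 0 0 5 0 0; -1 -0.11 0.003 -0.02 15 0 0; -1 -0.12 0.006 -0.05 25 0 0; -1 -0.12 0.01 -0.08 35 0 0; -1 -0.12 0.014 -0.11 45 0 0; -1 -0.12 0.018 -0.14 55 0 0; -1 -0.12 0.022 -0.17 65 0 0; -1 -0.12 0.025 -0.2 75 0 0; -1 -0.12 0.025 -0.22 85 0 0'
python3 -m handwheel '-1 0 0 0 10 0 0; -1 0 0 0 20 0 0; -1 0 0 0 30 0 0; -1 0 0 0 40 0 0; -1 0 0 0 50 0 0; -1 0 0 0 60 0 0; -1 0 0 0 70 0 0; -1 0 0 0 80 0 0; -1 0 0 0 90 0 0; -1 0 0 0 99 0 0'
python3 - <<'E'
from fit import *
st(); rel((.577,-.472,.05),89.6)
c,w,s=look("wrist","w9.png",k=1.2)
v=fitrect(w,(.575,-.4745),.085,.040,.056,.11,.068,0)
E
```

```text
time: 45.8
position: [0.5763, -0.4746, 0.1673]
eef_rot: [-0.113, 1.572, 0.114]
ft_force: [-0.4, -0.2, -0.7]
opening: 0.0675
time: 47.05
position: [0.5766, -0.4741, 0.1679]
eef_rot: [1.221, 1.205, -1.224]
ft_force: [1.1, -0.2, -1.2]
opening: 0.0675
t 47.05 p [ 0.5766 -0.4741  0.1679] q [ 0.6   0.62  0.01  1.38 -0.    1.15 -0.98] F [ 1.1 -0.2 -1.2] op 0.0675
[[-0.004  1.    -0.017]
 [ 0.001 -0.017 -1.   ]
 [-1.    -0.004 -0.001]]
shift [ 0.1179  0.0008 -0.002 ] yaw now -91.0 wx -0.6 q7 -0.98
n 543 c [ 577.  -474.4] deg -0.8 res mm 1.01 z 0.0497
```

Run:
```python
from fit import *
c,w,s=look("wrist")
v=fitrect(w,(.575,-.4745),.085,.232,.25,.11,.068,0); rect(w,(.575,-.4745),.085,.232,.25)
q=rect(w,(.575,-.4745),.085,.236,.25)
for x0 in (.58,.6,.615):
    m=abs(q[:,0]-x0)<.004; print(x0,np.round([q[m,1].min(),q[m,1].max()],4) if m.sum() else None, round(q[:,0].max(),4))
```

```text
n 10740 c [ 574.8 -475.1] deg -1.6 res mm 2.82 z 0.2401
n 10740 c [ 586.2 -475.1] size [95.2 86.4] long-axis deg 89.0 z [0.233 0.24  0.246]
n 7574 c [ 587.6 -475.3] size [94.9 83.4] long-axis deg 88.4 z [0.236 0.241 0.247]
0.58 [-0.5227 -0.4397] 0.63
0.6 [-0.5098 -0.4415] 0.63
0.615 [-0.5104 -0.4419] 0.63
```

```bash
python3 -m handwheel '-1 0.03 0.001 -0.0012 -0.4 0 0; -1 0.06 0.001 -0.0012 -0.4 0 0; -1 0.09 0.001 -0.0012 -0.4 0 0; -1 0.11 0.001 -0.0012 -0.4 0 0; -1 0.12 0.001 -0.0012 -0.4 0 0; -1 0.128 0.001 -0.0012 -0.4 0 0; -1 0.135 0.001 -0.0012 -0.4 0 0; -1 0.142 0.001 -0.0012 -0.4 0 0; -1 0.147 0.001 -0.0012 -0.4 0 0; -1 0.1495 0.001 -0.0012 -0.4 0 0'
python3 - <<'E'
from h import *
st()
E
```

```text
time: 48.4
position: [0.5773, -0.473, 0.0202]
eef_rot: [1.212, 1.21, -1.216]
ft_force: [-6.9, 4.5, 18.9]
opening: 0.0675
t 48.4 p [ 0.5773 -0.473   0.0202] q [ 0.6   0.76 -0.    1.48  0.    0.9  -0.98] F [-6.9  4.5 18.9] op 0.0675
[[-0.004  1.    -0.006]
 [ 0.001 -0.006 -1.   ]
 [-1.    -0.004 -0.001]]
```

```bash
python3 -m handwheel '1 0 0 0 0 0 0; 1 0 0 0 0 0 0; 1 0 0 0 0 0 0; 1 -0.02 0 0 0 0 0; 1 -0.05 0 0 0 0 0; 1 -0.1 0 0 0 0 0; 1 -0.15 -0.02 -0.03 0 0 0; 1 -0.2 -0.05 -0.07 0 0 0; 1 -0.25 -0.08 -0.1 0 0 0; 1 -0.28 -0.1 -0.12 0 0 0'
python3 - <<'E'
from fit import *
st()
c,w,s=look("wrist","w10.png",k=1.2); np.save("w10.npy",w)
v=fitrect(w,(.576,-.4745),.085,.084,.1,.11,.068,0); ends(w,v)
q=rect(w,(.576,-.4745),.085,.085,.1)
A=np.c_[q[:,:2]-v[:2],np.ones(len(q))]; m=q[:,2]>.09; print("plane",np.linalg.lstsq(A[m],q[m,2],rcond=None)[0].round(4))
v=fitrect(w,(.576,-.4745),.085,.034,.054,.11,.068,0)
v=fitrect(w,(.59,-.248),.085,.040,.056,.11,.068,3); ends(w,v)
E
```

```text
time: 49.65
position: [0.4785, -0.3516, 0.3045]
eef_rot: [1.212, 1.206, -1.214]
ft_force: [0.2, 0.1, 0.4]
opening: 0.0855
t 49.65 p [ 0.4785 -0.3516  0.3045] q [ 0.54  0.26 -0.01  1.61  0.    1.27 -1.05] F [0.2 0.1 0.4] op 0.0855
[[-0.001  1.    -0.005]
 [-0.001 -0.005 -1.   ]
 [-1.    -0.001  0.001]]
n 1586 c [ 574.5 -472.4] deg -0.5 res mm 1.86 z 0.0926
end -1 n 109 max z [0.093 0.095]
end 1 n 124 max z [0.075 0.077]
floor z 0.053
n 1529 c [ 574.8 -473.9] size [109.6  68.9] long-axis deg -0.4 z [0.086 0.093 0.095]
plane [-0.0033  0.0019  0.0934]
n 2124 c [ 583.1 -443.7] deg 14.0 res mm 6.0 z 0.0527
n 1290 c [ 590.  -251.5] deg 3.6 res mm 1.86 z 0.0486
end -1 n 64 max z [0.032 0.033]
end 1 n 197 max z [0.041 0.05 ]
floor z 0.009
```

View pics/w10.png

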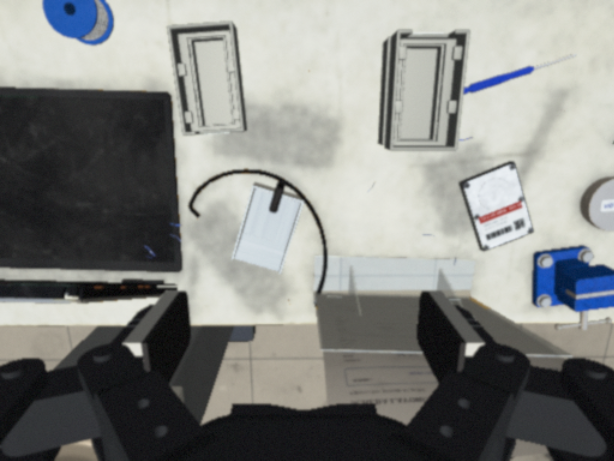

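Run:
```python
from h import *
rel((.590,-.2485,-.029),93.6)
```

```text
shift [ 0.3394  0.1099 -0.1034] yaw now -90.3 wx -3.9 q7 -1.05
```

```bash
python3 -m handwheel '1 0.04 0.03 -0.03 -1 0 0; 1 0.09 0.06 -0.06 -2 0 0; 1 0.14 0.09 -0.09 -3.9 0 0; 1 0.18 0.11 -0.103 -3.9 0 0; 1 0.22 0.11 -0.103 -3.9 0 0; 1 0.26 0.11 -0.103 -3.9 0 0; 1 0.29 0.11 -0.103 -3.9 0 0; 1 0.32 0.11 -0.103 -3.9 0 0; 1 0.339 0.11 -0.103 -3.9 0 0; 1 0.339 0.11 -0.103 -3.9 0 0'
python3 -m handwheel '-1 0 0 0 0 0 0; -1 0 0 0 0 0 0; -1 0 0 0 0 0 0; -1 0 0 0 0 0 0; -1 0 0 0 0 0 0; -1 0 0 0 0 0 0; -1 -0.01 0 0 0 0 0; -1 -0.02 0 0 0 0 0; -1 -0.04 0 0 0 0 0; -1 -0.06 0 0 0 0 0' 40
python3 - <<'E'
from h import *
st(); rel((.5747,-.473,.19),89.6)
E
```

```text
time: 50.95
position: [0.5895, -0.2488, -0.0291]
eef_rot: [1.162, 1.234, -1.162]
ft_force: [0.3, 0.0, -0.6]
opening: 0.0855
time: 52.2
position: [0.5896, -0.2487, 0.0326]
eef_rot: [1.162, 1.234, -1.162]
ft_force: [0.9, 0.1, -1.2]
opening: 0.0674
t 52.2 p [ 0.5896 -0.2487  0.0326] q [ 0.36  0.6  -0.08  1.77  0.07  0.78 -1.26] F [ 0.9  0.1 -1.2] op 0.0674
[[ 0.003  0.998  0.063]
 [-0.003  0.063 -0.998]
 [-1.     0.003  0.003]]
shift [-0.1568 -0.0285  0.2235] yaw now -86.4 wx 4.0 q7 -1.26
```

```bash
python3 -m handwheel '-1 -0.05 0 0 0 0 0; -1 -0.1 0 0 0 0 0; -1 -0.15 -0.004 0.02 0 0 0; -1 -0.175 -0.01 0.06 1 0 0; -1 -0.175 -0.015 0.1 2 0 0; -1 -0.175 -0.02 0.14 3 0 0; -1 -0.175 -0.025 0.18 4 0 0; -1 -0.175 -0.028 0.21 4 0 0; -1 -0.17 -0.0285 0.223 4 0 0; -1 -0.16 -0.0285 0.223 4 0 0'
python3 - <<'E'
from fit import *
st()
c,w,s=look("wrist"); z=s["position"][2]+.029+.05
q=rect(w,(.575,-.473),.085,z-.008,z+.006)
for x0 in (.595,.605,.615):
    m=abs(q[:,0]-x0)<.004; print(x0,np.round([q[m,1].min(),q[m,1].max()],4) if m.sum() else None, round(q[:,0].max(),4))
v=fitrect(w,(.575,-.473),.085,.084,.1,.11,.068,0)
E
```

```text
time: 53.45
position: [0.5748, -0.4728, 0.1935]
eef_rot: [1.214, 1.2, -1.213]
ft_force: [-0.8, -0.2, -1.1]
opening: 0.067
t 53.45 p [ 0.5748 -0.4728  0.1935] q [ 0.61  0.59 -0.01  1.37  0.01  1.18 -0.98] F [-0.8 -0.2 -1.1] op 0.067
[[ 0.004  1.    -0.007]
 [-0.003 -0.007 -1.   ]
 [-1.     0.004  0.003]]
n 10019 c [ 588.4 -473.8] size [94.6 84.7] long-axis deg 88.5 z [0.265 0.27  0.276]
0.595 [-0.508  -0.4394] 0.6306
0.605 [-0.5082 -0.4395] 0.6306
0.615 [-0.5081 -0.4398] 0.6306
n 330 c [ 574.4 -473.9] deg -0.4 res mm 1.54 z 0.0935
```

```bash
python3 -m handwheel '-1 0.03 -0.001 0 0 0 0; -1 0.06 -0.001 0 0 0 0; -1 0.08 -0.001 0 0 0 0; -1 0.095 -0.001 0 0 0 0; -1 0.105 -0.001 0 0 0 0; -1 0.113 -0.001 0 0 0 0; -1 0.12 -0.001 0 0 0 0; -1 0.126 -0.001 0 0 0 0; -1 0.131 -0.001 0 0 0 0; -1 0.133 -0.001 0 0 0 0'
python3 -m handwheel '1 0 0 0 0 0 0; 1 0 0 0 0 0 0; 1 0 0 0 0 0 0; 1 -0.02 0 0 0 0 0; 1 -0.05 0 0 0 0 0; 1 -0.1 0 0 0 0 0; 1 -0.15 -0.02 -0.03 0 0 0; 1 -0.2 -0.05 -0.07 0 0 0; 1 -0.25 -0.08 -0.1 0 0 0; 1 -0.25 -0.09 -0.12 0 0 0'
python3 - <<'E'
from fit import *
st()
c,w,s=look("wrist","w11.png",k=1.2); np.save("w11.npy",w)
v=fitrect(w,(.575,-.4735),.085,.128,.144,.11,.068,0); ends(w,v)
q=rect(w,(.575,-.4735),.085,.130,.144)
A=np.c_[q[:,:2]-v[:2],np.ones(len(q))]; m=q[:,2]>.134; print("plane",np.linalg.lstsq(A[m],q[m,2],rcond=None)[0].round(4))
E
```

```text
time: 54.75
position: [0.5742, -0.4711, 0.0603]
eef_rot: [1.214, 1.203, -1.212]
ft_force: [-5.3, 4.4, 17.4]
opening: 0.0673
time: 56.0
position: [0.4845, -0.3506, 0.316]
eef_rot: [1.215, 1.194, -1.209]
ft_force: [0.6, -0.2, -0.5]
opening: 0.0853
t 56.0 p [ 0.4845 -0.3506  0.316 ] q [ 0.55  0.26 -0.03  1.59  0.01  1.28 -1.06] F [ 0.6 -0.2 -0.5] op 0.0853
[[ 0.01   1.    -0.007]
 [-0.006 -0.007 -1.   ]
 [-1.     0.01   0.006]]
n 1956 c [ 573.6 -470.4] deg -0.5 res mm 1.73 z 0.1364
end -1 n 98 max z [0.12  0.121]
end 1 n 272 max z [0.13  0.138]
floor z 0.097
n 1799 c [ 574.4 -471.8] size [109.  69.] long-axis deg -0.5 z [0.131 0.137 0.139]
plane [0.0007 0.0016 0.1374]
```

```bash
python3 -m handwheel '1 -0.02 0 -0.02 0 0 0; 1 -0.04 0.01 -0.06 0 0 0; 1 -0.05 0.02 -0.11 0 0 0; 1 -0.05 0.02 -0.16 0 0 0; 1 -0.05 0.02 -0.21 0 0 0; 1 -0.05 0.02 -0.26 0 0 0; 1 -0.05 0.02 -0.31 0 0 0; 1 -0.05 0.01 -0.36 0 0 0; 1 -0.05 0 -0.41 0 0 0; 1 -0.05 0 -0.46 0 0 0'
python3 -m handwheel '1 0 -0.01 -0.05 0 0 0; 1 0 -0.02 -0.09 0 0 0; 1 0 -0.03 -0.13 0 0 0; 1 0 -0.04 -0.15 0 0 0; 1 0 -0.05 -0.15 0 0 0; 1 0 -0.05 -0.15 0 0 0; 1 0 -0.05 -0.15 0 0 0; 1 0 -0.05 -0.15 0 0 0; 1 0 -0.05 -0.15 0 0 0; 1 0 -0.05 -0.15 0 0 0'
python3 - <<'E'
from fit import *
st()
c,w,s=look("wrist","w12.png"); np.save("w12.npy",w); np.save("c12.npy",c["color"])
E
```

```text
time: 57.3
position: [0.4844, 0.1146, 0.3657]
eef_rot: [1.215, 1.197, -1.206]
ft_force: [1.7, 0.3, -0.1]
opening: 0.0857
time: 58.55
position: [0.4352, 0.2646, 0.3646]
eef_rot: [1.215, 1.196, -1.206]
ft_force: [-0.5, 0.2, -0.4]
opening: 0.0854
t 58.55 p [0.4352 0.2646 0.3646] q [-0.18  0.11 -0.54  1.68  0.07  1.36 -2.31] F [-0.5  0.2 -0.4] op 0.0854
[[ 0.011  1.    -0.005]
 [-0.004 -0.005 -1.   ]
 [-1.     0.011  0.004]]
```

View pics/w12.png

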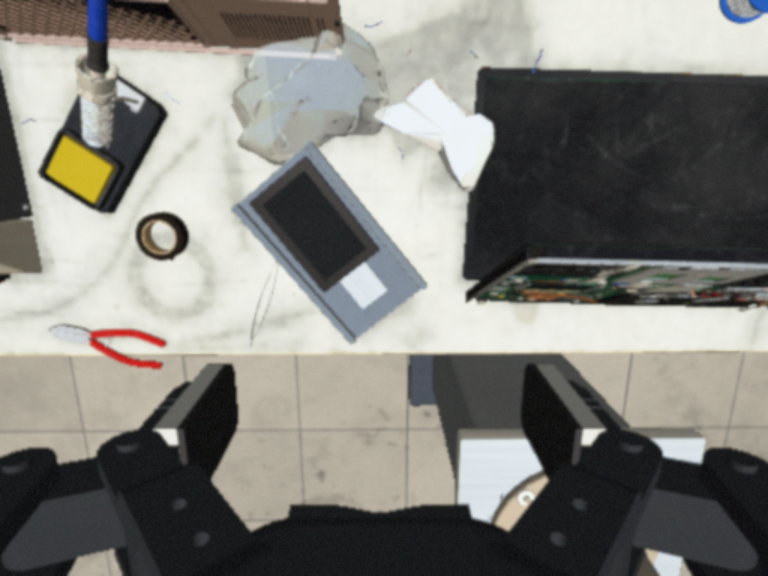

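Run:
```python
from h import *
w=np.load("w12.npy"); c=np.load("c12.npy").astype(int)
P=w.reshape(-1,3); col=c.reshape(-1,3)
near=np.hypot(P[:,0]-.42,P[:,1]-.30)<.17
def rr(m,n):
    q=P[m]; r=cv2.minAreaRect((q[:,:2]*1000).astype(np.float32)); print(n,m.sum(),np.round(r[0],1),np.round(r[1],1),round(r[2],1),"z",np.round(np.percentile(q[:,2],[5,50,95]),4))
m=near&(P[:,2]>.047)&(P[:,2]<.075)
# keep biggest component
im=m.reshape(384,512).astype(np.uint8); n,l,stt,_=cv2.connectedComponentsWithStats(im); k=1+np.argmax(stt[1:,4]); m=(l==k).ravel()
rr(m,"tray"); 
dark=m&(col.sum(1)<230); im=cv2.morphologyEx(dark.reshape(384,512).astype(np.uint8),cv2.MORPH_OPEN,np.ones((5,5),np.uint8)).ravel()>0; rr(im,"panel")
lt=m&(col.min(1)>170); im=cv2.morphologyEx(lt.reshape(384,512).astype(np.uint8),cv2.MORPH_OPEN,np.ones((5,5),np.uint8)).ravel()>0; rr(im,"tab")
for u,v in((300,158),(380,250),(322,292),(250,203),(325,130),(295,120),(340,150),(270,145)): print((u,v),np.round(w[int(v/1.5),int(u/1.5)],3))
```

```text
tray 12269 [444.6 321. ] [281.1 168.6] 15.7 z [0.0492 0.0559 0.0621]
panel 3595 [434.6 328.2] [117.4  74.7] 37.6 z [0.0549 0.0563 0.0578]
tab 1157 [458.6 330.4] [245.   75.9] 19.7 z [0.0516 0.0552 0.0637]
(300, 158) [0.502 0.341 0.051]
(380, 250) [0.409 0.262 0.05 ]
(322, 292) [0.364 0.325 0.051]
(250, 203) [0.459 0.393 0.057]
(325, 130) [nan nan nan]
(295, 120) [0.537 0.343 0.065]
(340, 150) [0.51  0.306 0.   ]
(270, 145) [0.515 0.367 0.063]
```

Run:
```python
from h import *
w=np.load("w12.npy"); P=w.reshape(-1,3); P=P[np.isfinite(P[:,0])]
a=np.radians(37.6); e=np.array([np.cos(a),np.sin(a)]); f=np.array([-e[1],e[0]])
d=P[:,:2]-[.4346,.3282]; x=d@e*1000; y=d@f*1000
for lo,hi in((-30,30),(-80,-60),(40,60)):
  m=(x>lo)&(x<hi)&(abs(y)<75)&(P[:,2]>.0575)&(P[:,2]<.064); print("fence y",lo,np.round(np.percentile(y[m&(y>0)],[2,98]),1),np.round(np.percentile(y[m&(y<0)],[2,98]),1))
for y0 in(-42,0,42):
  m=(abs(y-y0)<5)&(P[:,2]>.045)&(P[:,2]<.07); xs=x[m]; print("x range y0",y0,round(xs.min(),1),round(np.percentile(xs,98),1))
# profile along the axis
for y0 in(-25,0,25):
  print(y0,[(int(b),round(float(np.median(P[(abs(x-b)<3)&(abs(y-y0)<6),2])),3)) for b in range(-130,131,10) if ((abs(x-b)<3)&(abs(y-y0)<6)).any()])
```

```text
fence y -30 [ 6.  53.8] [-51.5  -2.7]
fence y -80 [44.8 52.2] [-52.8 -45.3]
fence y 40 [ 3.3 54.6] [-50.4  -2.4]
x range y0 -42 -120.6 206.9
x range y0 0 -122.2 242.0
x range y0 42 -122.7 278.7
-25 [(-120, 0.05), (-110, 0.05), (-100, 0.05), (-90, 0.051), (-80, 0.05), (-70, 0.05), (-60, 0.051), (-50, 0.057), (-40, 0.057), (-30, 0.056), (-20, 0.056), (-10, 0.447), (0, 0.462), (10, 0.056), (20, 0.056), (30, 0.056), (40, 0.056), (50, 0.056), (60, 0.055), (70, 0.049), (80, 0.054), (90, 0.063), (100, 0.06), (110, 0.056), (120, 0.061), (130, 0.06)]
0 [(-120, 0.051), (-110, 0.05), (-100, 0.051), (-90, 0.054), (-80, 0.053), (-70, 0.053), (-60, 0.054), (-50, 0.056), (-40, 0.056), (-30, 0.057), (-20, 0.057), (-10, 0.469), (0, 0.471), (10, 0.469), (20, 0.056), (30, 0.057), (40, 0.056), (50, 0.056), (60, 0.055), (70, 0.049), (80, 0.034), (90, 0.054), (100, 0.057), (110, 0.058), (120, 0.039), (130, 0.0)]
25 [(-120, 0.05), (-110, 0.05), (-100, 0.05), (-90, 0.05), (-80, 0.05), (-70, 0.05), (-60, 0.053), (-50, 0.056), (-40, 0.057), (-30, 0.057), (-20, 0.056), (-10, 0.057), (0, 0.057), (10, 0.057), (20, 0.057), (30, 0.056), (40, 0.056), (50, 0.056), (60, 0.055), (70, 0.05), (80, -0.0), (90, -0.0), (100, 0.0), (110, -0.001), (120, -0.0), (130, 0.0)]
```

Run:
```python
from h import *
rel((.4842,.3867,.10),-52.4); rel((.4842,.3867,.0125),-52.4)
```

```text
shift [ 0.2647  0.0456 -0.1232] yaw now -90.3 wx -37.9 q7 -2.31
shift [ 0.3522  0.0447 -0.1235] yaw now -90.3 wx -37.9 q7 -2.31
```

```bash
python3 -m handwheel '-1 0.03 0.01 -0.03 -8 0 0; -1 0.07 0.02 -0.06 -16 0 0; -1 0.11 0.03 -0.09 -24 0 0; -1 0.15 0.04 -0.11 -32 0 0; -1 0.19 0.045 -0.1235 -38 0 0; -1 0.23 0.045 -0.1235 -38 0 0; -1 0.27 0.045 -0.1235 -38 0 0; -1 0.3 0.045 -0.1235 -38 0 0; -1 0.3 0.045 -0.1235 -38 0 0; -1 0.3 0.045 -0.1235 -38 0 0'
python3 - <<'E'
from h import *
st(); rel((.4842,.3867,.0135),-52.4)
c,w,s=look("wrist","w13.png",k=1.2); 
P=w.reshape(-1,3); 
# finger tip: points near TCP axis
m=(np.hypot(P[:,0]-s["position"][0],P[:,1]-s["position"][1])<.02)&(P[:,2]>s["position"][2]+.02); print(np.round(np.sort(P[m,2])[:10]-s["position"][2],4))
E
```

```text
time: 59.85
position: [0.4845, 0.3878, 0.0659]
eef_rot: [0.713, 1.439, -0.708]
ft_force: [0.3, 0.6, -0.3]
opening: -0.0002
t 59.85 p [0.4845 0.3878 0.0659] q [-0.36  0.59 -0.57  1.77  0.41  0.89 -2.03] F [ 0.3  0.6 -0.3] op -0.0002
[[ 0.012  0.791  0.612]
 [-0.002  0.612 -0.791]
 [-1.     0.008  0.009]]
shift [ 0.0524 -0.0013  0.0002] yaw now -52.3 wx 0.1 q7 -2.03
[0.0405 0.0408 0.0409 0.041  0.0411 0.0411 0.0411 0.0413 0.0414 0.0414]
```

```bash
python3 -m handwheel '-1 0.015 -0.001 0 0 0 0; -1 0.03 -0.001 0 0 0 0; -1 0.04 -0.001 0 0 0 0; -1 0.047 -0.001 0 0 0 0; -1 0.051 -0.001 0 0 0 0; -1 0.053 -0.001 0 0 0 0; -1 0.0535 -0.001 0 0 0 0; -1 0.0535 -0.001 0 0 0 0; -1 0.0535 -0.001 0 0 0 0; -1 0.0535 -0.001 0 0 0 0'
```

```text
time: 61.15
position: [0.4847, 0.3873, 0.013]
eef_rot: [0.714, 1.439, -0.707]
ft_force: [0.1, 0.7, 0.2]
opening: -0.0
```

```bash
python3 -m handwheel '-1 0 -0.005 0 0 0 0; -1 0 -0.012 0 0 0 0; -1 0 -0.02 0 0 0 0; -1 0 -0.028 0 0 0 0; -1 0 -0.036 0 0 0 0; -1 0 -0.044 0 0 0 0; -1 -0.0005 -0.052 0 0 0 0; -1 -0.0005 -0.058 0 0 0 0; -1 -0.0005 -0.063 0 0 0 0; -1 -0.0005 -0.0655 0 0 0 0'
python3 -m handwheel '-1 0 0 0 0 0 0; -1 0 0.006 0 0 0 0; -1 0 0.01 0 0 0 0; -1 -0.03 0.01 0 0 0 0; -1 -0.08 0.01 0 0 0 0; 1 -0.14 0 0 0 0 0; 1 -0.2 -0.03 0 0 0 0; 1 -0.25 -0.07 0 0 0 0; 1 -0.28 -0.1 0 0 0 0; 1 -0.28 -0.1 0 0 0 0'
python3 - <<'E'
from h import *
st()
c,w,s=look("wrist","w14.png",k=1.2); np.save("w14.npy",w)
P=w.reshape(-1,3); col=c["color"].astype(int).reshape(-1,3)
a=np.radians(37.6); e=np.array([np.cos(a),np.sin(a)]); f=np.array([-e[1],e[0]])
d=P[:,:2]-[.4346,.3282]; x=d@e*1000; y=d@f*1000
m=(abs(y)<42)&(x>-180)&(x<70)&(P[:,2]>.0535)&(P[:,2]<.061)&(col.sum(1)<230)
im=cv2.morphologyEx(m.reshape(384,512).astype(np.uint8),cv2.MORPH_OPEN,np.ones((5,5),np.uint8)).ravel()>0
q=P[im]; r=cv2.minAreaRect((q[:,:2]*1000).astype(np.float32)); print("panel",r,"z",np.median(q[:,2]))
m=(x<-124)&(x>-190)&(abs(y)<45)&(P[:,2]>.045)&(P[:,2]<.06); print("tab",m.sum(),"x",np.round([x[m].min(),x[m].max()],1),"y",np.round(np.percentile(y[m],[3,97]),1),"z",np.round(np.median(P[m,2]),4))
E
```

```text
time: 62.4
position: [0.4327, 0.3471, 0.0129]
eef_rot: [0.714, 1.439, -0.707]
ft_force: [-0.2, 1.0, -0.4]
opening: 0.0001
time: 63.65
position: [0.3501, 0.2867, 0.295]
eef_rot: [0.717, 1.434, -0.703]
ft_force: [-0.2, -0.3, -0.8]
opening: 0.0852
t 63.65 p [0.3501 0.2867 0.295 ] q [-0.12  0.05 -0.73  1.89  0.05  1.2  -1.78] F [-0.2 -0.3 -0.8] op 0.0852
[[ 0.019  0.791  0.612]
 [-0.     0.612 -0.791]
 [-1.     0.015  0.012]]
panel ((385.3383483886719, 285.0486145019531), (110.29786682128906, 73.74259948730469), 41.39175796508789) z 0.056320335301633245
tab 640 x [-162.6 -124.6] y [-25.2   6.4] z 0.0531
```

View pics/w14.png

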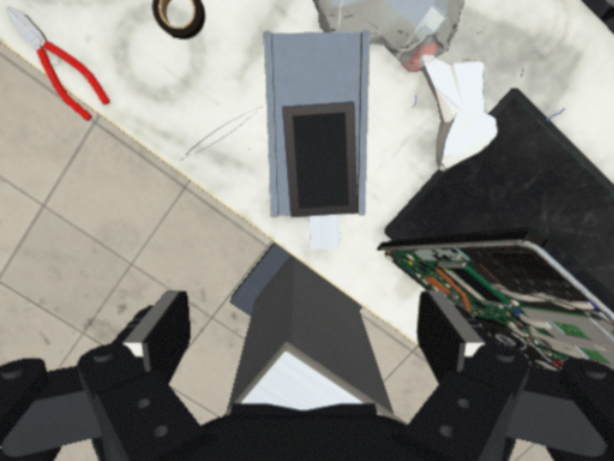

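Run:
```python
from h import *
w=np.load("w14.npy"); P=w.reshape(-1,3)
a=np.radians(37.6); e=np.array([np.cos(a),np.sin(a)]); f=np.array([-e[1],e[0]])
d=P[:,:2]-[.4346,.3282]; x=d@e*1000; y=d@f*1000
for x0 in(-158,-150,-142,-134,-127):
    m=(abs(x-x0)<3)&(abs(y+8)<30)&(P[:,2]>.048)&(P[:,2]<.057); print(x0,m.sum(),np.round(np.percentile(y[m],[4,50,96]),1), np.round(P[m].mean(0),4))
rel((.325,.2345,.08),-48.6); rel((.325,.2345,-.010),-48.6)
```

```text
-158 96 [-25.6  -9.7   5.2] [0.3152 0.2239 0.053 ]
-150 97 [-24.1  -8.8   5.2] [0.3215 0.2296 0.0532]
-142 106 [-24.9  -8.8   6.4] [0.3276 0.2342 0.0532]
-134 100 [-23.8  -8.6   6.6] [0.3337 0.2397 0.0531]
-127 98 [-23.7  -8.5   6.5] [0.3394 0.2438 0.0531]
shift [ 0.2129 -0.0547  0.0231] yaw now -52.3 wx -3.7 q7 -1.78
shift [ 0.3029 -0.0558  0.0222] yaw now -52.3 wx -3.7 q7 -1.78
```

```bash
python3 -m handwheel '1 0.03 -0.01 0.005 -1 0 0; 1 0.06 -0.02 0.01 -2.3 0 0; 1 0.09 -0.03 0.015 -2.3 0 0; 1 0.12 -0.04 0.02 -2.3 0 0; 1 0.15 -0.05 0.023 -2.3 0 0; 1 0.18 -0.055 0.023 -2.3 0 0; 1 0.2 -0.055 0.023 -2.3 0 0; 1 0.21 -0.055 0.023 -2.3 0 0; 1 0.213 -0.055 0.023 -2.3 0 0; 1 0.213 -0.055 0.023 -2.3 0 0'
python3 - <<'E'
from h import *
st(); rel((.325,.2345,-.010),-50)
E
```

```text
time: 64.95
position: [0.3249, 0.2348, 0.08]
eef_rot: [0.685, 1.446, -0.674]
ft_force: [-0.1, -0.8, -0.7]
opening: 0.0851
t 64.95 p [0.3249 0.2348 0.08  ] q [-0.18  0.26 -0.68  2.26  0.27  0.69 -1.93] F [-0.1 -0.8 -0.7] op 0.0851
[[ 0.016  0.766  0.643]
 [-0.     0.643 -0.766]
 [-1.     0.012  0.011]]
shift [ 0.09   -0.0012 -0.0007] yaw now -50.0 wx 0.0 q7 -1.93
```

```bash
python3 -m handwheel '1 0.015 -0.001 0 0 0 0; 1 0.03 -0.001 0 0 0 0; 1 0.045 -0.001 0 0 0 0; 1 0.06 -0.001 0 0 0 0; 1 0.072 -0.001 0 0 0 0; 1 0.082 -0.001 0 0 0 0; 1 0.088 -0.001 0 0 0 0; 1 0.088 -0.001 0 0 0 0; 1 0.088 -0.001 0 0 0 0; 1 0.088 -0.001 0 0 0 0'
python3 - <<'E'
from h import *
st()
E
```

```text
time: 66.2
position: [0.3258, 0.2343, -0.0077]
eef_rot: [0.685, 1.446, -0.674]
ft_force: [-0.3, 0.7, -0.1]
opening: 0.0852
t 66.2 p [ 0.3258  0.2343 -0.0077] q [-0.32  0.43 -0.54  2.32  0.51  0.49 -2.15] F [-0.3  0.7 -0.1] op 0.0852
[[ 0.017  0.766  0.643]
 [-0.     0.643 -0.766]
 [-1.     0.013  0.011]]
```

```bash
python3 -m handwheel '-1 0 0 0 0 0 0; -1 0 0 0 0 0 0; -1 0 0 0 0 0 0; -1 0 0 0 0 0 0; -1 0 0 0 0 0 0; -1 0 0 0 0 0 0; -1 0 0 0 0 0 0; -1 -0.003 0 0 0 0 0; -1 -0.008 0 0 0 0 0; -1 -0.015 0 0 0 0 0' 90
python3 -m handwheel '-1 -0.015 0 0 0 0 0; -1 -0.035 0 0 0 0 0; -1 -0.06 0 0 0 0 0; -1 -0.09 0 0 0 0 0; -1 -0.12 0 0 0 0 0; -1 -0.15 0 0 0 0 0; -1 -0.18 0 0 0 0 0; -1 -0.21 0 0 0 0 0; -1 -0.24 0 0 0 0 0; -1 -0.25 0 0 0 0 0'
python3 - <<'E'
from h import *
s,M=st()
c,w,s=look("wrist","w15.png",k=1.2); np.save("w15.npy",w)
T=(w.reshape(-1,3)-s["position"])@M
col=c["color"].astype(int).reshape(-1,3)
m=(T[:,1]>.02)&(T[:,1]<.16)&(abs(T[:,2])<.06)&(T[:,0]>-.14)&(T[:,0]<.0)
q=T[m]; print(m.sum()); A=np.c_[q[:,1:],np.ones(len(q))]
for _ in range(3):
    k=np.linalg.lstsq(A,q[:,0],rcond=None)[0]; r=abs(A@k-q[:,0]); q=q[r<.004]; A=A[r<.004]
print("plane x=ay+bz+c",k.round(4),len(q)); r=cv2.minAreaRect((q[:,1:]*1000).astype(np.float32)); print(r)
E
```

```text
time: 67.45
position: [0.3254, 0.2342, 0.0076]
eef_rot: [0.685, 1.446, -0.674]
ft_force: [-0.0, 0.2, -1.1]
opening: 0.0311
time: 68.7
position: [0.3216, 0.2348, 0.2592]
eef_rot: [0.687, 1.444, -0.672]
ft_force: [-0.3, 0.4, -0.7]
opening: 0.0309
t 68.7 p [0.3216 0.2348 0.2592] q [-0.03 -0.04 -0.73  2.05 -0.01  1.11 -1.62] F [-0.3  0.4 -0.7] op 0.0309
[[ 0.019  0.766  0.643]
 [ 0.001  0.643 -0.766]
 [-1.     0.015  0.012]]
45940
plane x=ay+bz+c [ 0.0182  0.013  -0.0632] 45911
((60.578338623046875, 0.08997344970703125), (76.36397552490234, 81.36075592041016), 89.52811431884766)
```

```bash
python3 -m handwheel '-1 -0.01 0.002 0.02 3 0 0; -1 -0.02 0.006 0.055 7 0 0; -1 -0.025 0.01 0.1 11 0 0; -1 -0.025 0.015 0.145 15 0 0; -1 -0.025 0.019 0.192 20 0 0; -1 -0.025 -0.005 0.23 24 0 0; -1 -0.025 -0.03 0.27 28 0 0; -1 -0.025 -0.055 0.31 32 0 0; -1 -0.025 -0.08 0.345 36 0 0; -1 -0.025 -0.1 0.38 40.5 0 0'
python3 - <<'E'
from h import *
st(); rel((.492,-.4705,.27),-90.5)
E
```

```text
time: 70.0
position: [0.4881, -0.1238, 0.2862]
eef_rot: [1.228, 1.19, -1.207]
ft_force: [1.3, 0.7, -0.7]
opening: 0.0309
t 70.0 p [ 0.4881 -0.1238  0.2862] q [ 0.4   0.12 -0.3   1.83  0.04  1.18 -1.49] F [ 1.3  0.7 -0.7] op 0.0309
[[ 0.017  1.    -0.015]
 [ 0.    -0.015 -1.   ]
 [-1.     0.017 -0.001]]
shift [0.0161 0.0087 0.3466] yaw now -90.8 wx -0.3 q7 -1.49
```

```bash
python3 -m handwheel '-1 0 0.001 0.03 0 0 0; -1 0 0.002 0.07 0 0 0; -1 0 0.003 0.11 0 0 0; -1 0 0.004 0.15 0 0 0; -1 0 0.005 0.19 0 0 0; -1 0 0.006 0.23 0 0 0; -1 0.005 0.007 0.27 0 0 0; -1 0.01 0.008 0.31 0 0 0; -1 0.03 0.0087 0.34 0 0 0; -1 0.05 0.0087 0.3466 0 0 0'
python3 - <<'E'
from h import *
s,M=st()
c,w,s=look("wrist","w16.png",k=1.2); np.save("w16.npy",w)
z=s["position"][2]; P=w.reshape(-1,3); m=(abs(P[:,2]-z-.063)<.006)&(P[:,0]>.51)&(abs(P[:,1]+.47)<.06); q=P[m]
r=cv2.minAreaRect((q[:,:2]*1000).astype(np.float32)); print("cover",r,q.min(0),q.max(0))
A=np.c_[q[:,:2]-[.57,-.47],np.ones(len(q))]; print(np.linalg.lstsq(A,q[:,2],rcond=None)[0].round(4))
m=(P[:,2]>.128)&(P[:,2]<.145)&(abs(P[:,1]+.47)<.06)&(P[:,0]>.5)&(P[:,0]<.66); q=P[m]; print("bin rim",m.sum(),q.min(0).round(4),q.max(0).round(4)) if m.sum() else print("rim hidden")
c,w,s=look("top","t16.png",(330,160,430,235),6)
P=w.reshape(-1,3); m=(abs(P[:,2]-z-.063)<.012)&(P[:,0]>.48)&(P[:,0]<.7)&(abs(P[:,1]+.47)<.07); q=P[m];print("top cover", m.sum(), cv2.minAreaRect((q[:,:2]*1000).astype(np.float32)), q.max(0))
E
```

```text
time: 71.25
position: [0.49, -0.4738, 0.2335]
eef_rot: [1.231, 1.19, -1.213]
ft_force: [0.6, -0.3, -0.6]
opening: 0.0308
t 71.25 p [ 0.49   -0.4738  0.2335] q [ 0.75  0.45 -0.09  1.5   0.03  1.18 -0.94] F [ 0.6 -0.3 -0.6] op 0.0308
[[ 0.014  1.    -0.02 ]
 [ 0.    -0.02  -1.   ]
 [-1.     0.014 -0.001]]
cover ((550.5205078125, -475.467529296875), (76.72489166259766, 81.27021026611328), 89.42401885986328) [ 0.51000634 -0.51414899  0.29171966] [ 0.59149003 -0.43697913  0.29954626]
[-0.0043  0.0133  0.2963]
rim hidden
top cover 526 ((555.9531860351562, -471.0626525878906), (76.46464538574219, 151.2001953125), 87.9759292602539) [ 0.63175612 -0.43290888  0.30362464]
```

View pics/w16.png

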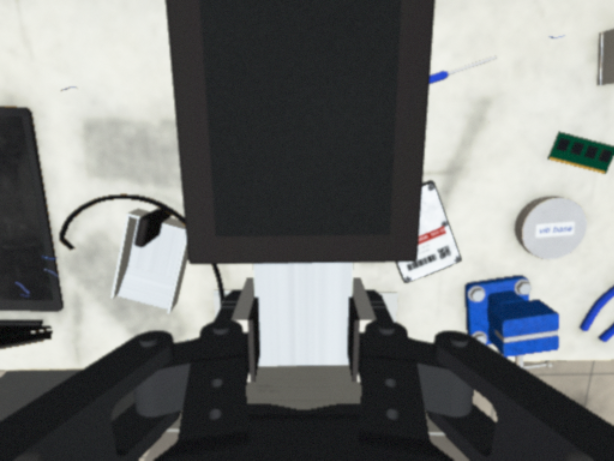

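```bash
python3 -m handwheel '-1 0.025 0.001 -0.002 0 0 0; -1 0.055 0.002 -0.0035 0 0 0; -1 0.085 0.002 -0.0035 0 0 0; -1 0.105 0.002 -0.0035 0 0 0; -1 0.12 0.002 -0.0035 0 0 0; -1 0.13 0.002 -0.0035 0 0 0; -1 0.138 0.002 -0.0035 0 0 0; -1 0.143 0.002 -0.0035 0 0 0; -1 0.147 0.002 -0.0035 0 0 0; -1 0.15 0.002 -0.0035 0 0 0'
python3 - <<'E'
from h import *
st()
c,w,s=look("wrist")
z=s["position"][2]; P=w.reshape(-1,3); m=(abs(P[:,2]-z-.063)<.006)&(P[:,0]>.51)&(abs(P[:,1]+.47)<.06); q=P[m]
print(cv2.minAreaRect((q[:,:2]*1000).astype(np.float32)),np.median(q[:,2]), "near edge",q[:,0].min())
print(np.round(w[200:224:3,250],3))
E
```

```text
time: 72.6
position: [0.494, -0.466, 0.0818]
eef_rot: [1.23, 1.196, -1.211]
ft_force: [-0.2, -1.2, 0.0]
opening: 0.031
t 72.6 p [ 0.494  -0.466   0.0818] q [ 0.74  0.59 -0.1   1.64  0.05  0.91 -0.96] F [-0.2 -1.2  0. ] op 0.031
[[ 0.012  1.    -0.017]
 [ 0.004 -0.017 -1.   ]
 [-1.     0.012 -0.005]]
((552.4253540039062, -467.731689453125), (76.16514587402344, 85.06351470947266), 89.5416488647461) 0.14505990306692063 near edge 0.5100040498081
[[ 0.525 -0.467  0.145]
 [ 0.524 -0.467  0.144]
 [ 0.523 -0.467  0.144]
 [ 0.522 -0.467  0.145]
 [ 0.52  -0.467  0.145]
 [ 0.519 -0.467  0.145]
 [ 0.518 -0.467  0.145]
 [ 0.516 -0.467  0.142]]
```

```bash
python3 -m handwheel '-1 0 -0.001 0.0015 0 0 0; -1 0 -0.002 0.003 0 0 0; -1 0.001 -0.002 0.003 0 0 0; -1 0.001 -0.002 0.003 0 0 0; 1 0.001 -0.002 0.003 0 0 0; 1 0.001 -0.002 0.003 0 0 0; 1 0.001 -0.002 0.003 0 0 0; 1 0.001 -0.002 0.003 0 0 0; 1 0.001 -0.002 0.003 0 0 0; 1 0.001 -0.002 0.003 0 0 0'
python3 -m handwheel '1 -0.02 0 0 0 0 0; 1 -0.05 -0.005 0 0 0 0; 1 -0.08 -0.01 0 0 0 0; 1 -0.12 -0.02 -0.02 0 0 0; 1 -0.16 -0.02 -0.04 0 0 0; 1 -0.2 -0.02 -0.06 0 0 0; 1 -0.24 -0.02 -0.08 0 0 0; 1 -0.24 -0.02 -0.08 0 0 0; 1 -0.24 -0.02 -0.08 0 0 0; 1 -0.24 -0.02 -0.08 0 0 0'
python3 - <<'E'
from fit import *
st()
c,w,s=look("wrist","w17.png",k=1.2)
P=w.reshape(-1,3); m=(abs(P[:,2]-.144)<.006)&(P[:,0]>.4)&(P[:,0]<.7)&(abs(P[:,1]+.47)<.08); q=P[m]
pan=q[q[:,2]>.1425]; print("panel",cv2.minAreaRect((pan[:,:2]*1000).astype(np.float32)),"ext",pan.min(0).round(4),pan.max(0).round(4),np.median(pan[:,2]))
A=np.c_[pan[:,:2]-[.574,-.47],np.ones(len(pan))]; print("plane",np.linalg.lstsq(A,pan[:,2],rcond=None)[0].round(4))
q=rect(w,(.575,-.471),.09,.03,.135); rect(w,(.575,-.471),.075,.105,.136); rect(w,(.464,-.322),.03,.05,.08)
E
```

```text
time: 73.9
position: [0.4918, -0.4689, 0.0805]
eef_rot: [1.23, 1.196, -1.211]
ft_force: [0.4, 1.6, -0.9]
opening: 0.0854
time: 75.15
position: [0.4696, -0.3899, 0.3195]
eef_rot: [1.231, 1.198, -1.213]
ft_force: [0.0, 0.4, 0.1]
opening: 0.0855
t 75.15 p [ 0.4696 -0.3899  0.3195] q [ 0.69  0.28 -0.12  1.55  0.02  1.31 -1.02] F [0.  0.4 0.1] op 0.0855
[[ 0.009  1.    -0.018]
 [ 0.006 -0.018 -1.   ]
 [-1.     0.009 -0.006]]
panel ((555.204833984375, -470.9620056152344), (76.08914947509766, 158.42697143554688), 89.66883087158203) ext [ 0.476  -0.5092  0.1425] [ 0.6345 -0.4328  0.1472] 0.14423921659306138
plane [-0.0011 -0.      0.1443]
n 292 c [ 575.4 -440.7] size [110.7   2.1] long-axis deg -0.4 z [0.033 0.049 0.078]Traceback (most recent call last):
  File "<stdin>", line 7, in <module>
  File "h.py", line 31, in rect
    print("n",m.sum(),"c",np.round([cx,cy],1),"size",np.round([a,b],1),"long-axis deg",round(t,1),"z",np.round(np.percentile(q[:,2],[5,50,95]),3)); return q
                                                                                                               ~~~~~~~~~~~~~^^^^^^^^^^^^^^^^^^
    return _quantile_unchecked(
        a, q, axis, out, overwrite_input, method, keepdims, weights)
    return _ureduce(a,
                    func=_quantile_ureduce_func,
    ...<5 lines>...
                    overwrite_input=overwrite_input,
                    method=method)
    r = func(a, **kwargs)
    result = _quantile(arr,
                       quantiles=q,
    ...<2 lines>...
                       out=out,
                       weights=wgt)
    slices_having_nans = np.isnan(arr[-1, ...])
                                  ~~~^^^^^^^^^
IndexError: index -1 is out of bounds for axis 0 with size 0
```

View pics/w17.png

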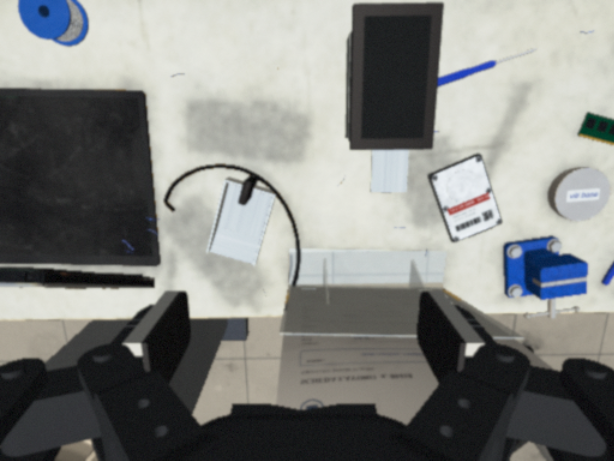

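```bash
python3 -c "
from h import *
c,w,s=look('wrist'); rect(w,(.464,-.322),.03,.05,.08); rect(w,(.42,-.307),.05,.022,.032)
print(job_done())"
```

```text
n 190 c [ 465.2 -322.6] size [29.8 10.2] long-axis deg -18.2 z [0.055 0.071 0.073]
n 260 c [ 423.7 -309.1] size [88.4 65.9] long-axis deg -17.9 z [0.024 0.028 0.029]
the job is handed in; nothing more can be done
None
```

The whole task was carried out and handed in at about 75 s of the 210 s allowed. My last measurements agree with the goal, but `job_done()` gave no verdict.

**What I did**
- I moved the filling bin about 10 cm forward and tipped the five spacers into it. The scoop went back upright on the bench.
- There was no `bin_c`. I stacked `bin_b` half-turned on the filling bin, then `bin_a` on that, facing the same way as the filling bin.
- I pushed the cover until its tab hung about 20 mm past the end of the channel. After it had lain there a moment, I pinched the tab and laid the cover on `bin_a`.

**Last checks**
- **Spacers:** all five were seen in the filling bin after the pour, and the scoop was empty. They are now hidden under the stack.
- **Stack:** inner floors read 53 mm and 97 mm and `bin_a`'s rim 137 mm, which fits two 44 mm steps. All bins were level, within about 1 degree in yaw, and centred within about 4 mm.
- **Cover:** its top reads 144 mm, tilted about 0.001 rad. It lies within about 1 mm lengthwise and 3 mm sideways of the stack, and about 0.3 degrees off square.
- **Scoop:** upright on the bench, with its fin top at 72 mm and sides at 28 mm.
- **Bystanders:** the solder spool and tape roll were not touched. I did not measure their positions.

**What failed or disagreed**
- The real fingertips sit about 41 mm behind the reported TCP, not at it. My first two closings on the filling bin therefore missed, and I corrected for this from then on.
- The first scoop grasp ran into joint limits while tipping. I set the scoop down and regrasped it half a turn round.
- During the pour the scoop touched the bin rim with about 10 N. The filling bin showed up about 4 mm from where it had been, which I allowed for.

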